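Empty the firing tally bank into the peg box

ROBOT

A 6-joint arm with a two-finger parallel gripper is mounted at the origin on a cart in front of the work surface, level with it; the furniture and walls round the work are solid. World frame = base frame: x ahead of the robot, y to its left, z up, the work surface at z = 0. Lengths are in m, angles in rad, forces in N, time in s.
With the tool pointing down it reaches from about 0.3 to 0.75 m from the base axis. Payload 8.5 kg.
Tool frame: the origin (TCP) lies between the finger pads; the fingertips stand 19 mm ahead of it and the grasp point (between the pads) is the TCP; z points along the fingers, y is the line along which they close (so a half turn about z gives the same grasp; the last joint's range is limited). The gripper opens to 88 mm and grips with 3 to 60 N. Pads are 18 mm wide; open, the fingers measure 123 mm over their backs; the gripper's body (75 mm by 187 mm) begins 45 mm behind the grasp point.
Start: joints at [1.041, 0.381, 1.297, -0, 1.464, -0.215], TCP at [0.17, 0.523, 0.258] pointing down, gripper open.
Joint ranges: [-3.11, 3.11], [-0.89, 2.33], [0.22, 2.48], [-1.42, 4.56], [0.17, 2.85], [-2.88, 2.88]. Speed limits (rad/s): [2.39, 2.39, 3.14, 3.14, 3.14, 3.14].

INTERFACE

Orientations are given as a unit quaternion [x, y, z, w].
In Python, from cell import robot gives the robot as it stands.
- The arm moves only by the shell command python3 -m pendant 'ROWS' [FORCE]. ROWS is JSON, a list that holds one entry, the list of rows, each a list of 7 numbers: the shift along the tool's x, y, z in units of 20 cm (1.0 is 20 cm), then the turn, a rotation vector about the tool's x, y, z in units of pi rad (1.0 is pi rad), then the opening, from 0 (shut) to 1 (fully open). In form: [[[x, y, z, rx, ry, rz, fingers], ...]]. A call has 1 to 10 rows; each row shifts and turns the commanded pose from where the row before left it, along the tool's axes as they then stand; what a row does not reach is not made up. A row lasts 1/12 s, in which the tool goes at most 41.7 mm and 7.16 degrees, less where a joint would pass 70% of its speed; a pose out of reach is approached as far as the arm can. A call with a number of a shift or a turn outside -1 to 1 is refused whole. A call with a gripper value outside its range is refused whole. The fingers move at their own pace and stop on an object; FORCE is the grip in N (left out, the last holds). Time passes only in rows, so rows that do not move let the fingers close. It gives the time, the measured TCP pose, the force, the opening and the grip force at its end, in the units of the state.
- robot.get_state(): the state, without advancing time (a new reading comes with each control period).
- robot.grab_frame(name): name is "scene" or "top" or "wrist"; returns a dict with "image" (420x560x3 uint8, red, green, blue), "fx", "fy", "cx", "cy" (pixels), "cam_to_world" (4x4, takes a point from camera to world coordinates); the wrist camera has in their place "mount" (4x4, takes a point from camera to tool coordinates, whose origin is the TCP and whose axes are the flange's). Camera axes: x right, y up, looking along -z (the intrinsics and any distortion apply to the point x, -y, -z); pixel columns grow to the right and rows downward; lengths in m; the calibration is good to about 2 mm. A picture is of the moment at which its call begins: read the wrist's pose just before it. There is no depth.
- robot.close_job(): hands the job in; it is judged then, once.
Trained networks look in a picture, given as the dict that the camera call returned (one of the last four; its "shot" number tells which), for a name from the list of things; names that differ only in an ending like _2 or _b are one class to them, and where a whole thing is asked for, a point or a joint stands for the part that bears it (a point fixed in the world has none). Each returns a list of dicts, best first, with "conf" (0 to 1); they miss things now and then, are a little off and sometimes report something else, mostly with a low value. They report only what shows in the picture. A call takes as long as a camera call. They do not tell look-alikes from the thing itself.
- robot.recognise(picture, name): "point" ([x, y, z] in m, in the coordinates of the camera as it stood for that picture, good to about 4 mm: the middle of the surface that is visible of it).
- robot.silhouettes(picture, name): "pixels" (420x560 bool, what is visible of it).
The state is a dict: "t": time; "joints": joint angles; "qd": joint speeds; "joint_torque": joint torques, N m; "tcp_pos": TCP position; "eef_rot": TCP orientation; "contact_force": force on the tool from outside, world axes, zero at the start; "wrist_torque": the same for the moment, N m; "finger_gap": opening from 0.0 (shut) to 1.0 (fully open); "grip_force": force on a finger pad.
Only numpy, scipy, OpenCV 4.12 (cv2) and the standard library are available. Lean on these libraries where they do the work, as an engineer would, in place of code of your own. Each camera call takes 0.05 s, during which the arm holds its last target. There are 200 camera calls.

TASK

Cash up today's firing tally: open the wooden peg box (lift the block end of its sliding lid over the stop lip and slide it out of the grooves), then hold the clear tally bank, which already stands upside down on its slot, over the open box and rock or shake it until every tally peg has fallen out through the slot into the box. Stand the empty bank back slot down on its cork mat, and slide the lid back into the peg box until it is fully home behind its lip. Any peg that lands outside goes into the box too; leave the pottery and the tape round about where they are.

Things in the scene. Friction and masses are not known exactly. Their poses are not given: they have to be found in the camera images.
- peg_box: Wooden peg box, fixed to the counter, 106 (x) x 142 (y) x 57 mm. Origin: middle of its underside; z up. Its lid slides out towards the box's own +y, which points to the robot's left (up to 0.3 rad off). The pit inside spans x = -40 to 40, y = -62 to 62 mm, floor at z = 6. The lid lies on ledges at z = 40, closed end at y = -62.
- box_lip (a point): Top of the stop lip in the box's +y end, at (0, 69, 44) mm in the box's frame: 4 mm above the ledges. Its inner face is at y = 66; the lid's end drops in behind it. The lid has 3 mm of play along y.
- box_strips (a point): Where the grooves begin, at (0, 2, 52) mm in the box's frame. From here to the closed end (y = 2 to -70) strips at z = 52 to 57 reach in over the lid's edges to x = +-40, so the 6 mm lid has 6 mm of play upward there; nothing covers its other half. Cheeks at x = +-47.5, tops at z = 52, run the whole length: 2.5 mm play on either side of the lid.
- lid: Plywood sliding lid, loose, 90 (x) x 125 (y) x 6 mm, about 90 g. Origin: middle of its underside, z up; when home its axes are parallel to the box's and its origin is at about (0, 2, 40) mm in the box's frame. It comes free of the strips once it has slid about 65 mm towards +y.
- lid_block (a point): Grip point on the wooden finger block on top of the lid, 42 mm from the lid's middle towards its +y (lip) end and 18 mm above the lid's underside. The block is 16 mm wide in the lid's x, 34 mm long in y, and stands 22 mm above the lid's upper face: pinch it across x from above.
- lid_lip_end (a point): Middle of the lower edge of the lid's +y end, the one that must be lifted over the stop lip and that lies behind it when the lid is home (at z = 40 mm in the box's frame; on the lip it would be at 44).
- mat: Cork mat, 120 x 120 mm, 4 mm thick, fixed on the counter to the robot's right of the peg box; origin: middle of its underside.
- bank: Tally bank: clear plastic box with a plain wooden plate at either end, 56 (x) x 78 (y) mm, 88 mm high, about 220 g, standing upside down on the mat (3 mm rubber feet look up). Origin: middle of its slotted face, underneath; z up. Inside 50 x 72 x 76 mm. Grip it from above across x, on the upper half of its clear walls. At the start its x axis is within 0.4 rad of the robot's +y.
- bank_slot (a point): Middle of the slot in the bank's bottom plate (6 mm thick): 14.5 mm (bank's x) by 40 mm (bank's y), right through. The plate's inner face slopes down from the slot and the ridge at either end of it to the long walls by 10 degrees, so pegs lie along the walls and do not fall by themselves: rocking the bank about its y axis by some 35 degrees each way rolls them to the slot, where those that line up drop through.
- peg0: Round wooden tally peg, 12 mm thick and 30 mm long, 12 g, in the bank at the start, or absent; origin at its centre, its own x along its length.
- peg1: Round wooden tally peg, 12 mm thick and 30 mm long, 12 g, in the bank at the start, or absent; origin at its centre, its own x along its length.
- peg2: Round wooden tally peg, 12 mm thick and 30 mm long, 12 g, in the bank at the start, or absent; origin at its centre, its own x along its length.
- peg3: Round wooden tally peg, 12 mm thick and 30 mm long, 12 g, in the bank at the start, or absent; origin at its centre, its own x along its length.
- egg_cup: Bystander: unglazed egg cup, 56 x 56 x 58 mm; origin: middle of its underside.
- figure_bird: Bystander: unglazed bird figure, 52 x 120 x 76 mm; origin: middle of its underside.
- ramekin: Bystander: small unglazed ramekin, 82 x 82 x 45 mm; origin: middle of its underside.
- tape: Bystander: roll of masking tape, 80 x 80 x 24 mm, lying flat; origin: middle of its underside.
Things that resemble listed ones, but are neither listed nor needed, are in the scene too. There is more than one size of the lid; the job needs the larger.

How it is judged:
On the way, in this order (a step that is already met when the one before it is completed fails the run):
1. the lid is out of the grooves, clear of the peg box (horizontal distance between lid and peg_box above 0.1 m), for 0.2 s.
2. every peg lies in the peg box (x of peg0 in the frame of peg_box between -0.042 and 0.042 m and y of peg0 in the frame of peg_box between -0.064 and 0.064 m and z of peg0 in the frame of peg_box between 0.004 and 0.04 m and x of peg1 in the frame of peg_box between -0.042 and 0.042 m and y of peg1 in the frame of peg_box between -0.064 and 0.064 m and z of peg1 in the frame of peg_box between 0.004 and 0.04 m and x of peg2 in the frame of peg_box between -0.042 and 0.042 m and y of peg2 in the frame of peg_box between -0.064 and 0.064 m and z of peg2 in the frame of peg_box between 0.004 and 0.04 m and x of peg3 in the frame of peg_box between -0.042 and 0.042 m and y of peg3 in the frame of peg_box between -0.064 and 0.064 m and z of peg3 in the frame of peg_box between 0.004 and 0.04 m), for 0.3 s.
At the end, for the whole second after the job is handed in: Every peg lies in the box's pit; the lid is home (within 6 mm of centre sideways, -4 to 6 mm along, in the box's frame, its lip end under 2.8 mm above the ledges); the bank stands slot down on the mat (centres within 45 mm, tilt under 0.08 rad); all at rest (all of step 2 and x of lid in the frame of peg_box between -0.006 and 0.006 m and y of lid in the frame of peg_box between -0.004 and 0.006 m and z of lid in the frame of peg_box between 0.036 and 0.043 m and z of lid_lip_end in the frame of peg_box between 0.036 and 0.0428 m and horizontal distance between bank and mat below 0.045 m and height (world z) of bank between 0 and 0.01 m and angle between bank's own z axis and vertical below 0.08 rad and linear speed of each of bank, lid below 0.02 m/s); the robot touches nothing.
It fails at once if a bystander (egg cup, bird, ramekin or tape) is moved more than 25 mm (distance of any of egg_cup, figure_bird, ramekin, tape from where it was at the start of the episode above 0.025 m).
Of peg0, peg1, peg2, peg3 only 2 to 4 are there at a start; the rules pass over those that are not, and their reading is None.
At some moment in a run one of bank, lid may be knocked a few centimetres aside while the robot is not near it.
It also fails if it takes over 208 s, if anything falls off the work surface, if the arm or the gripper's body presses on something with over 40 N, if the wrist force passes 120 N, or if a joint passes its speed limit or range.

## Working session

There is one attempt and no reset: what is moved stays moved. The work goes in short steps, Python scripts to look and compute and a shell command to move; the robot and the scene stay as the last step left them, time stands still between calls to the robot, and variables do not carry over. Pictures are saved under pics/ and viewed, at most 14 in all, crops included, and the job is handed in when it is done.

```bash
ls; mkdir -p pics; cat > h.py <<'E'
import numpy as np, cv2
from cell import robot
from scipy.spatial.transform import Rotation as R
def snap(n,f=None):
    s=robot.get_state(); p=robot.grab_frame(n)
    if n=='wrist':
        T=np.eye(4);T[:3,:3]=R.from_quat(s['eef_rot']).as_matrix();T[:3,3]=s['tcp_pos'];p['T']=T@np.array(p['mount'])
    else: p['T']=np.array(p['cam_to_world'])
    if f: cv2.imwrite('pics/'+f,p['image'][:,:,::-1])
    return p
def pix(p,X):
    c=np.linalg.inv(p['T'])@np.r_[X,1]; return np.array([p['cx']+p['fx']*c[0]/-c[2],p['cy']-p['fy']*c[1]/-c[2]])
def onplane(p,u,v,z):
    d=p['T'][:3,:3]@np.array([(u-p['cx'])/p['fx'],-(v-p['cy'])/p['fy'],-1]);o=p['T'][:3,3]
    return o+d*(z-o[2])/d[2]
def rec(p,n):
    return [(round(d['conf'],2),(p['T']@np.r_[d['point'],1])[:3].round(3).tolist(),pix(p,(p['T']@np.r_[d['point'],1])[:3]).round().tolist()) for d in robot.recognise(p,n)]
def mask(p,n,i=0):
    return [(round(d['conf'],2),d['pixels']) for d in robot.silhouettes(p,n)]
E
cat > a.py <<'E'
from h import *
for c in ('scene','top'):
    p=snap(c,c+'0.png'); print(c,{k:v for k,v in p.items() if k not in('image','T')})
    for n in ['peg_box','lid','lid_block','mat','bank','peg0','egg_cup','figure_bird','ramekin','tape']: print(n,rec(p,n))
E
python3 a.py
```

```text
pics
scene {'fx': 541.4014715970047, 'fy': 541.4014715970047, 'cx': 279.3498413243356, 'cy': 204.24764976779693, 'cam_to_world': array([[ 0.59916282,  0.52472715, -0.60470269, -0.42850857],
       [-0.80045393,  0.37689033, -0.46607638, -0.65666786],
       [-0.01665633,  0.76329228,  0.64583858,  1.09655467],
       [ 0.        ,  0.        ,  0.        ,  1.        ]]), 'shot': 1}
peg_box [(0.58, [0.422, 0.012, 0.035], [277.0, 244.0]), (0.55, [0.42, -0.347, 0.004], [390.0, 312.0]), (0.48, [0.47, 0.052, 0.048], [275.0, 226.0])]
lid [(0.9, [0.491, -0.137, 0.002], [335.0, 261.0]), (0.88, [0.47, 0.053, 0.047], [275.0, 226.0])]
lid_block [(0.95, [0.491, -0.134, 0.002], [334.0, 260.0]), (0.93, [0.466, 0.05, 0.047], [275.0, 227.0])]
mat [(0.67, [0.417, -0.345, 0.004], [389.0, 313.0])]
bank [(0.79, [0.431, -0.326, 0.073], [388.0, 288.0])]
peg0 [(0.37, [0.47, 0.046, 0.043], [277.0, 228.0])]
egg_cup [(0.63, [0.648, 0.024, 0.044], [318.0, 198.0])]
figure_bird [(0.73, [0.668, -0.277, 0.049], [412.0, 233.0]), (0.32, [0.418, 0.01, 0.037], [276.0, 245.0])]
ramekin [(0.91, [0.382, 0.425, 0.027], [
[... 575 characters left out ...]
055], [288.0, 236.0])]
lid [(0.67, [0.491, -0.139, 0.004], [346.0, 227.0]), (0.65, [0.468, 0.052, 0.049], [280.0, 233.0])]
lid_block [(0.89, [0.491, -0.135, -0.0], [344.0, 227.0]), (0.59, [0.469, 0.05, 0.041], [280.0, 232.0])]
mat [(0.64, [0.446, -0.284, 0.001], [396.0, 244.0])]
bank [(0.57, [0.452, -0.305, 0.094], [414.0, 241.0])]
peg0 [(0.2, [0.449, -0.307, 0.095], [415.0, 242.0])]
egg_cup [(0.7, [0.661, 0.025, 0.028], [291.0, 165.0])]
figure_bird [(0.8, [0.668, -0.267, 0.06], [396.0, 164.0]), (0.4, [0.471, 0.053, 0.045], [279.0, 231.0])]
ramekin [(0.7, [0.448, -0.284, 0.0], [396.0, 243.0]), (0.56, [0.375, 0.431, 0.008], [144.0, 263.0])]
tape [(0.67, [0.535, 0.399, 0.023], [157.0, 206.0])]
```

View pics/scene0.png

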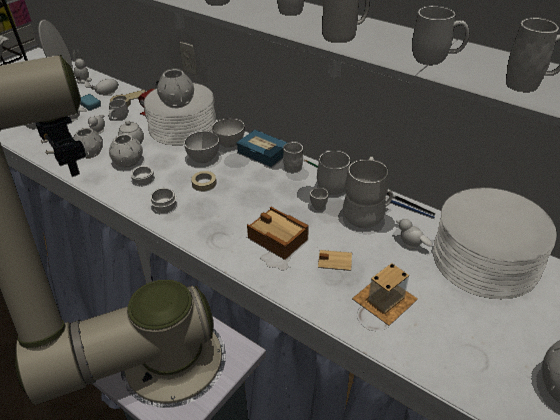

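View pics/top0.png

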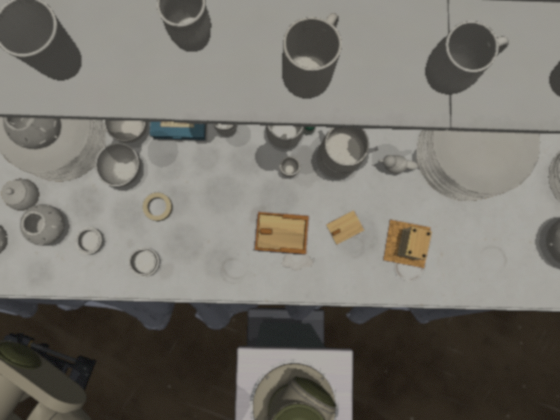

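Scene: two lids. The loose one, at scene (335,261) / top (345,228), is a small decoy. The one lying in the peg box, at scene (275,227) / top (280,233), fills the 106x142 box and is the larger, so it fits the description. I'll confirm that in a crop and fit the poses.

```bash
cat > b.py <<'E'
from h import *
p=snap('top'); im=p['image'][185:290,235:450]
q=snap('scene'); 
a=cv2.resize(im,(800,390),interpolation=cv2.INTER_CUBIC)
b=cv2.resize(q['image'][200:330,235:425],(300,205),interpolation=cv2.INTER_CUBIC)
cv2.imwrite('pics/crop1.png',np.vstack([a,np.pad(b,((0,0),(0,500),(0,0)))])[:,:,::-1])
for pp in (p,q):
  for n in ('peg_box','lid','mat','bank'):
    for c,m in mask(pp,n)[:2]:
        pts=np.argwhere(m)[:,::-1].astype(np.float32)
        z={'peg_box':.055,'lid':.046,'mat':.004,'bank':.088}[n]
        W=np.array([onplane(pp,u,v,z)[:2] for u,v in pts],np.float32)
        r=cv2.minAreaRect(W); print(n,c,np.round(r[0],3),np.round(r[1],3),round(r[2],1))
E
python3 b.py
```

```text
peg_box 0.84 [0.467 0.046] [0.141 0.107] 86.9
lid 0.71 [ 0.487 -0.129] [0.064 0.087] 28.0
lid 0.59 [0.468 0.047] [0.123 0.084] 87.4
mat 0.58 [ 0.449 -0.313] [0.12  0.119] 80.6
bank 0.67 [ 0.662 -0.271] [0.047 0.087] 1.6
bank 0.64 [ 0.448 -0.308] [0.081 0.089] 76.6
peg_box 0.19 [ 0.411 -0.331] [0.118 0.117] 82.3
lid 0.95 [ 0.458 -0.155] [0.069 0.09 ] 28.5
lid 0.81 [0.473 0.053] [0.133 0.089] 89.0
mat 0.68 [ 0.45  -0.314] [0.12  0.123] 80.5
bank 0.96 [ 0.421 -0.33 ] [0.094 0.141] 79.7
```

View pics/crop1.png

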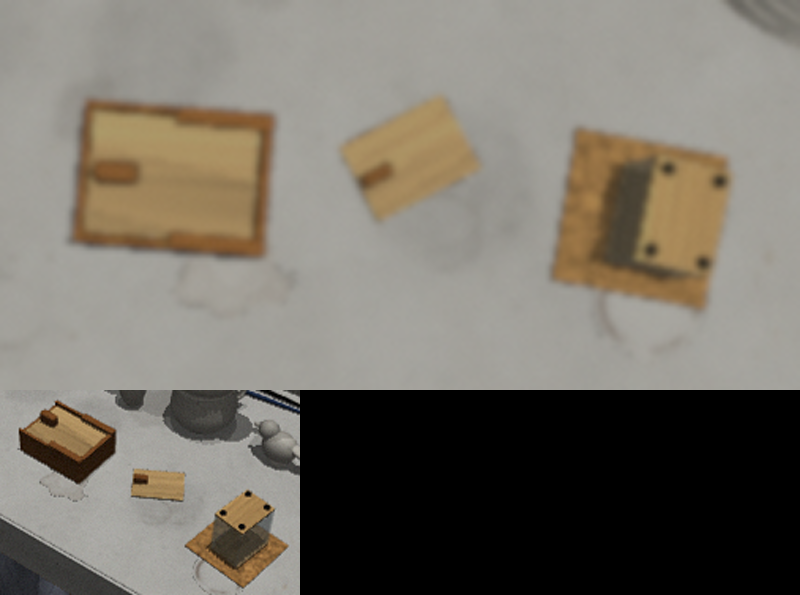

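Confirmed: the lid in the box measures about 125x88 mm and the loose one 87x64 mm, so the lid in the box is the one to use. Next, a motion helper that prints rows, aiming at a point over the box.

```bash
cat > go.py <<'E'
from h import *
def go(pos,ydeg,tilt=None,n=None,st=None):
    """print rows to reach TCP pos, tool z down, tool y along heading ydeg (mod 180); tilt = world rotvec deg applied on top"""
    s=robot.get_state(); R0=R.from_quat(s['eef_rot']); best=None
    for k in (0,180):
        a=np.radians(ydeg+k); y=np.array([np.cos(a),np.sin(a),0]); z=np.array([0,0,-1.]); x=np.cross(y,z)
        Rt=R.from_matrix(np.c_[x,y,z])
        if tilt is not None: Rt=R.from_rotvec(np.radians(tilt))*Rt
        rv=(R0.inv()*Rt).as_rotvec()
        if best is None or np.linalg.norm(rv)<np.linalg.norm(best): best=rv
    d=R0.inv().apply(np.array(pos)-s['tcp_pos'])/.2; r=best/np.pi
    nt=max(1,int(np.ceil(np.linalg.norm(d)/.19))); nr=max(1,int(np.ceil(np.linalg.norm(r)/.038)))
    print('at',np.round(s['tcp_pos'],4),'shift total',d.round(4),'-> %d x'%nt,(d/nt).round(4),'; turn total',r.round(4),'-> %d x'%nr,(r/nr).round(4),'joint6',round(s['joints'][5],2))
def st():
    s=robot.get_state(); print('t',round(s['t'],1),'tcp',np.round(s['tcp_pos'],4),'F',np.round(s['contact_force'],1),'gap',round(s['finger_gap'],3),'grip',round(s['grip_force'],1)); Rm=R.from_quat(s['eef_rot']).as_matrix(); print('toolx',Rm[:,0].round(3),'tooly',Rm[:,1].round(3),'z',Rm[:,2].round(3))
E
python3 - <<'E'
from go import *
st(); print(np.array(robot.grab_frame('wrist')['mount']).round(3))
p=snap('top')
for u,v in ((668,168),(719,181),(651,249),(703,262)): print(onplane(p,235+u/3.72,185+v/3.714,.09).round(4))
go([0.45,0.0,0.30],-3.1)
E
```

```text
t 1.6 tcp [0.1703 0.523  0.2578] F [0.5 0.5 0.2] gap 0.996 grip 0.0
toolx [-0.951  0.31   0.   ] tooly [0.31  0.951 0.   ] z [ 0.  0. -1.]
[[-0.     0.953  0.305  0.079]
 [ 1.    -0.     0.001 -0.001]
 [ 0.001  0.305 -0.952 -0.126]
 [ 0.     0.     0.     1.   ]]
[ 0.4807 -0.3082  0.09  ]
[ 0.4723 -0.3449  0.09  ]
[ 0.4223 -0.2954  0.09  ]
[ 0.414  -0.3326  0.09  ]
at [0.1703 0.523  0.2577] shift total [-2.1394 -2.0533 -0.2113] -> 16 x [-0.1337 -0.1283 -0.0132] ; turn total [ 0.    -0.     0.417] -> 11 x [ 0.     -0.      0.0379] joint6 -0.22
```

```bash
python3 -m pendant '[[[-0.1337,-0.1283,-0.0132,0,0,0,1],[-0.1337,-0.1283,-0.0132,0,0,0,1],[-0.1337,-0.1283,-0.0132,0,0,0,1],[-0.1337,-0.1283,-0.0132,0,0,0,1],[-0.1337,-0.1283,-0.0132,0,0,0,1],[-0.1337,-0.1283,-0.0132,0,0,0,1],[-0.1337,-0.1283,-0.0132,0,0,0,1]]]'
python3 -m pendant '[[[-0.1337,-0.1283,-0.0132,0,0,0,1],[-0.1337,-0.1283,-0.0132,0,0,0,1],[-0.1337,-0.1283,-0.0132,0,0,0,1],[-0.1337,-0.1283,-0.0132,0,0,0,1],[-0.1337,-0.1283,-0.0132,0,0,0,1],[-0.1337,-0.1283,-0.0132,0,0,0,1],[-0.1337,-0.1283,-0.0132,0,0,0,1]]]'
python3 -m pendant '[[[0,0,0,0,0,0.0379,0.45],[0,0,0,0,0,0.0379,0.45],[0,0,0,0,0,0.0379,0.45],[0,0,0,0,0,0.0379,0.45],[0,0,0,0,0,0.0379,0.45],[0,0,0,0,0,0.0379,0.45],[0,0,0,0,0,0.0379,0.45],[0,0,0,0,0,0.0379,0.45],[0,0,0,0,0,0.0379,0.45],[0,0,0,0,0,0.0379,0.45]]]'
python3 -m pendant '[[[0,0,0,0,0,0.0379,0.45],[0,0,0,0,0,0,0.45],[0,0,0,0,0,0,0.45]]]'
python3 - <<'E'
from go import *
st(); p=snap('wrist','w1.png')
for n in ('peg_box','lid','lid_block'): print(n,rec(p,n))
for n,z in (('peg_box',.055),('lid',.046)):
    for c,m in mask(p,n)[:2]:
        W=np.array([onplane(p,u,v,z)[:2] for v,u in np.argwhere(m)],np.float32)
        r=cv2.minAreaRect(W); print(n,c,np.round(r[0],4),np.round(r[1],3),round(r[2],1))
E
```

```text
t: 2.28
tcp_pos: [0.293, 0.2926, 0.2765]
eef_rot: [0.157, 0.988, 0.0, 0.0]
contact_force: [0.5, 0.7, -0.2]
finger_gap: 1.003
grip_force: 0.0
t: 2.87
tcp_pos: [0.4155, 0.0636, 0.2951]
eef_rot: [0.157, 0.988, 0.0, 0.0]
contact_force: [0.8, 0.8, -1.0]
finger_gap: 0.999
grip_force: 0.0
t: 3.7
tcp_pos: [0.415, 0.0655, 0.2948]
eef_rot: [0.686, 0.728, 0.0, 0.0]
contact_force: [1.1, -0.9, -0.1]
finger_gap: 0.453
grip_force: 0.0
t: 3.95
tcp_pos: [0.415, 0.0655, 0.2948]
eef_rot: [0.725, 0.689, 0.0, 0.0]
contact_force: [0.1, -0.4, 0.7]
finger_gap: 0.449
grip_force: 0.0
t 4.0 tcp [0.415  0.0655 0.2948] F [ 0.1 -0.4  0.7] gap 0.449 grip 0.0
toolx [ 0.05   0.999 -0.   ] tooly [ 0.999 -0.05   0.   ] z [ 0. -0. -1.]
peg_box [(0.94, [0.47, 0.043, 0.052], [328.0, 191.0])]
lid [(0.8, [0.459, -0.127, 0.006], [316.0, 296.0])]
lid_block [(0.59, [0.47, 0.051, 0.045], [327.0, 183.0]), (0.54, [0.466, -0.127, 0.005], [321.0, 295.0])]
peg_box 0.59 [0.4688 0.0464] [0.145 0.106] 87.1
lid 0.56 [0.469  0.0466] [0.124 0.09 ] 87.1
lid 0.53 [ 0.455  -0.1096] [0.018 0.063] 12.6
```

View pics/w1.png

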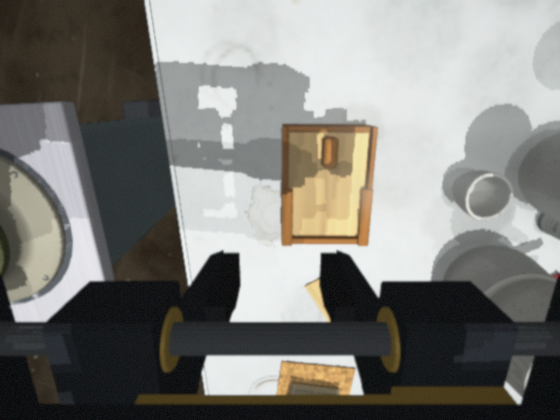

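The wrist view shows the box at (330,185), with the finger block at about (330,150). I'll check the block's position, then approach.

```bash
python3 - <<'E'
from go import *
p=snap('wrist'); im=cv2.cvtColor(p['image'],cv2.COLOR_RGB2HSV); sub=im[130:175,312:350]
print(p['image'][150,330],p['image'][150,350])
m=(sub[...,2]<150)&(sub[...,1]>100)
v,u=np.argwhere(m).mean(0); print(m.sum(),u+312,v+130,onplane(p,u+312,v+130,.066))
go([0.4708,0.0903,0.12],-3.0)
E
```

```text
[185 131  78] [170 148 109]
419 330.0692124105012 149.1073985680191 [0.4710134  0.09293011 0.066     ]
at [0.415  0.0655 0.2947] shift total [0.1388 0.272  0.8735] -> 5 x [0.0278 0.0544 0.1747] ; turn total [-0.      0.     -0.0002] -> 1 x [-0.      0.     -0.0002] joint6 -0.07
```

```bash
python3 -m pendant '[[[0.0278,0.0544,0.1747,0,0,0,0.45],[0.0278,0.0544,0.1747,0,0,0,0.45],[0.0278,0.0544,0.1747,0,0,0,0.45],[0.0278,0.0544,0.1747,0,0,0,0.45],[0.0278,0.0544,0.1747,0,0,0,0.45],[0,0,0,0,0,0,0.45],[0,0,0.1,0,0,0,0.45],[0,0,0.1,0,0,0,0.45],[0,0,0.05,0,0,0,0.45],[0,0,0,0,0,0,0.45]]]' 30
python3 -m pendant '[[[0,0,0,0,0,0,0.3],[0,0,0,0,0,0,0.2],[0,0,0,0,0,0,0.1],[0,0,0,0,0,0,0],[0,0,0,0,0,0,0],[0,0,0,0,0,0,0]]]' 30
python3 -c "
from go import *
st(); go([0.4708,0.0903,0.069],-3.0)"
```

```text
t: 5.13
tcp_pos: [0.4702, 0.0901, 0.0698]
eef_rot: [0.726, 0.688, -0.001, -0.001]
contact_force: [-0.8, 0.5, 0.4]
finger_gap: 0.447
grip_force: 0.0
t: 5.63
tcp_pos: [0.4713, 0.0903, 0.0711]
eef_rot: [0.726, 0.688, 0.001, 0.001]
contact_force: [-1.5, -0.3, 7.3]
finger_gap: 0.177
grip_force: 30.0
t 5.6 tcp [0.4713 0.0903 0.0711] F [-1.5 -0.3  7.3] gap 0.177 grip 30.0
toolx [ 0.054  0.999 -0.   ] tooly [ 0.999 -0.054  0.002] z [ 0.002 -0.    -1.   ]
at [0.4713 0.0903 0.0711] shift total [ 0.0001 -0.0024  0.0103] -> 1 x [ 0.0001 -0.0024  0.0103] ; turn total [ 0.0006  0.     -0.0004] -> 1 x [ 0.0006  0.     -0.0004] joint6 -0.0
```

```bash
python3 -m pendant '[[[0,0,-0.012,0,0,0,0],[-0.003,0,-0.01,0,0.006,0,0],[-0.003,0,-0.01,0,0.006,0,0],[-0.002,0,-0.01,0,0.006,0,0],[0,0,0,0,0,0,0],[0,0,0,0,0,0,0],[0,0,0,0,0,0,0]]]' 30
python3 -c "
from go import *
st(); snap('scene','s2.png')
im=cv2.imread('pics/s2.png')[190:270,230:320]; cv2.imwrite('pics/s2c.png',cv2.resize(im,None,fx=6,fy=6,interpolation=cv2.INTER_CUBIC))"
```

```text
t: 6.22
tcp_pos: [0.4707, 0.0886, 0.0784]
eef_rot: [0.726, 0.688, 0.02, -0.019]
contact_force: [-0.2, 0.3, -0.2]
finger_gap: 0.181
grip_force: 30.0
t 6.2 tcp [0.4707 0.0886 0.0784] F [-0.2  0.3 -0.2] gap 0.181 grip 30.0
toolx [0.054 0.997 0.056] tooly [ 0.999 -0.054 -0.   ] z [ 0.003  0.056 -0.998]
```

View pics/s2c.png

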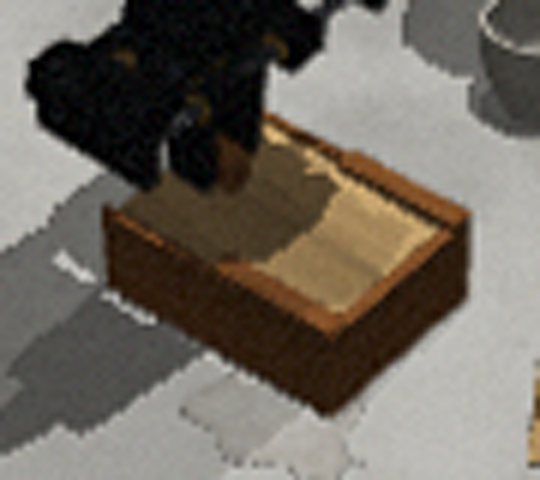

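The lid is lifted (the picture shows the fingers on the block and the lid's lip end raised) with no contact force. Sliding it out.

```bash
python3 -m pendant '[[[0.05,0,0.0028,0,0,0,0],[0.05,0,0.0028,0,0,0,0],[0.05,0,0.0028,0,0,0,0],[0,0,0,0,0,0,0]]]'
python3 -m pendant '[[[0.05,0,0.0028,0,0,0,0],[0.05,0,0.0028,0,0,0,0],[0.05,0,0.0028,0,0,0,0],[0.05,0,0.0028,0,0,0,0],[0.05,0,0.0028,0,0,0,0],[0.05,0,0.0028,0,0,0,0],[0,0,0,0,0,0,0]]]'
python3 -c "
from go import *
st(); go([0.479,0.275,0.1],-3.0);go([0.479,0.275,0.031],-3.0)"
```

```text
t: 6.6
tcp_pos: [0.4722, 0.1206, 0.0784]
eef_rot: [0.725, 0.688, 0.021, -0.02]
contact_force: [1.1, -0.9, -0.6]
finger_gap: 0.179
grip_force: 30.0
t: 7.18
tcp_pos: [0.4757, 0.1803, 0.0787]
eef_rot: [0.725, 0.688, 0.021, -0.019]
contact_force: [-0.6, 1.7, 2.5]
finger_gap: 0.179
grip_force: 30.0
t 7.2 tcp [0.4757 0.1803 0.0787] F [-0.6  1.7  2.5] gap 0.179 grip 30.0
toolx [0.052 0.997 0.057] tooly [ 0.999 -0.052  0.001] z [ 0.004  0.057 -0.998]
at [0.4757 0.1803 0.0787] shift total [ 0.4788 -0.0083 -0.0796] -> 3 x [ 0.1596 -0.0028 -0.0265] ; turn total [ 0.0003 -0.0181  0.0001] -> 1 x [ 0.0003 -0.0181  0.0001] joint6 0.11
at [0.4757 0.1803 0.0787] shift total [ 0.4591 -0.0085  0.2649] -> 3 x [ 0.153  -0.0028  0.0883] ; turn total [ 0.0003 -0.0181  0.0001] -> 1 x [ 0.0003 -0.0181  0.0001] joint6 0.11
```

```bash
python3 -m pendant '[[[0.03,0,-0.12,0,-0.009,0,0],[0.05,0,-0.12,0,-0.0091,0,0],[0.15,0,0,0,0,0,0],[0.15,0,0,0,0,0,0],[0.15,0,0,0,0,0,0],[0.15,0,0,0,0,0,0],[0.15,0,0,0,0,0,0],[0,0,0,0,0,0,0],[0,0,0,0,0,0,0],[0,0,0,0,0,0,0]]]'
python3 -m pendant '[[[0,0,0,0,0,0,0],[-0.15,0,0,0,0,0,0],[-0.15,0,0,0,0,0,0],[0,0,0,0,0,0,0],[0,0,0,0,0,0,0]]]'
python3 -c "
from go import *
st(); go([0.479,0.282,0.033],-3.0)"
```

```text
t: 8.02
tcp_pos: [0.4842, 0.3418, 0.1266]
eef_rot: [0.726, 0.688, -0.001, 0.0]
contact_force: [-0.3, 0.8, -0.9]
finger_gap: 0.177
grip_force: 30.0
t: 8.43
tcp_pos: [0.4814, 0.2806, 0.1273]
eef_rot: [0.727, 0.687, -0.0, 0.0]
contact_force: [-0.4, 0.3, -0.1]
finger_gap: 0.181
grip_force: 30.0
t 8.4 tcp [0.4814 0.2806 0.1273] F [-0.4  0.3 -0.1] gap 0.181 grip 30.0
toolx [ 0.057  0.998 -0.   ] tooly [ 0.998 -0.057 -0.   ] z [-0. -0. -1.]
at [0.4814 0.2806 0.1273] shift total [ 0.0065 -0.0126  0.4717] -> 3 x [ 0.0022 -0.0042  0.1572] ; turn total [-0.      0.0001 -0.0015] -> 1 x [-0.      0.0001 -0.0015] joint6 0.37
```

```bash
python3 -m pendant '[[[0,0,0.15,0,0,0,0],[0,0,0.15,0,0,0,0],[0,0,0.13,0,0,0,0],[0,0,0.04,0,0,0,0],[0,0,0.008,0,0,0,0],[0,0,0,0,0,0,0],[0,0,0,0,0,0,0.2],[0,0,0,0,0,0,0.45],[0,0,0,0,0,0,0.45],[0,0,0,0,0,0,0.45]]]'
python3 -m pendant '[[[0,0,-0.1,0,0,0,0.45],[0,0,-0.15,0,0,0,0.45],[0,0,-0.2,0,0,0,0.6],[0,0,-0.2,0,0,0,1],[0,0,-0.2,0,0,0,1],[0,0,-0.2,0,0,0,1],[0,0,-0.2,0,0,0,1],[0,0,0,0,0,0,1],[0,0,0,0,0,0,1]]]'
python3 -c "
from go import *
st(); p=snap('top')
for n,z in (('lid',.006),('bank',.09)):
    print(n,rec(p,n))
    for c,m in mask(p,n)[:3]:
        W=np.array([onplane(p,u,v,z)[:2] for v,u in np.argwhere(m)],np.float32)
        r=cv2.minAreaRect(W); print(n,c,np.round(r[0],4),np.round(r[1],3),round(r[2],1))
go([0.447,-0.25,0.27],77.3)"
```

```text
t: 9.27
tcp_pos: [0.4814, 0.2825, 0.0319]
eef_rot: [0.726, 0.688, 0.0, 0.0]
contact_force: [-0.2, 1.0, 0.1]
finger_gap: 0.403
grip_force: 0.0
t: 10.02
tcp_pos: [0.4815, 0.2826, 0.2835]
eef_rot: [0.726, 0.688, 0.002, 0.001]
contact_force: [0.1, -1.4, -0.4]
finger_gap: 0.957
grip_force: 0.0
t 10.0 tcp [0.4815 0.2826 0.2835] F [ 0.1 -1.4 -0.4] gap 0.957 grip 0.0
toolx [0.054 0.999 0.001] tooly [ 0.999 -0.054  0.005] z [ 0.005  0.001 -1.   ]
lid [(0.78, [0.491, -0.14, 0.003], [346.0, 227.0]), (0.73, [0.481, 0.233, 0.005], [216.0, 227.0])]
lid 0.94 [ 0.4909 -0.135 ] [0.065 0.091] 29.0
lid 0.71 [0.4782 0.2396] [0.125 0.09 ] 86.7
lid 0.25 [0.663 0.027] [0.054 0.058] 46.9
bank [(0.56, [0.451, -0.305, 0.093], [414.0, 241.0])]
bank 0.91 [ 0.4452 -0.3059] [0.079 0.086] 77.4
at [0.4808 0.2823 0.2799] shift total [-2.6668 -0.0258  0.0533] -> 15 x [-0.1778 -0.0017  0.0036] ; turn total [-1.000e-03 -3.000e-04 -4.466e-01] -> 12 x [-0.0001 -0.     -0.0372] joint6 0.37
```

```bash
python3 -m pendant '[[[-0.178,-0.002,0.003,0,0,0,1],[-0.178,-0.002,0.003,0,0,0,1],[-0.178,-0.002,0.003,0,0,0,1],[-0.178,-0.002,0.003,0,0,0,1],[-0.178,-0.002,0.003,0,0,0,1],[-0.178,-0.002,0.003,0,0,0,1],[-0.178,-0.002,0.003,0,0,0,1],[-0.178,-0.002,0.003,0,0,0,1],[-0.178,-0.002,0.003,0,0,0,1],[-0.178,-0.002,0.003,0,0,0,1]]]'
python3 -m pendant '[[[-0.178,-0.002,0.003,0,0,0,1],[-0.178,-0.002,0.003,0,0,0,1],[-0.178,-0.002,0.003,0,0,0,1],[-0.178,-0.002,0.003,0,0,0,1],[-0.178,-0.002,0.003,0,0,0,1],[0,0,0,0,0,-0.0372,1],[0,0,0,0,0,-0.0372,1],[0,0,0,0,0,-0.0372,1],[0,0,0,0,0,-0.0372,1],[0,0,0,0,0,-0.0372,1]]]'
python3 -m pendant '[[[0,0,0,0,0,-0.0372,1],[0,0,0,0,0,-0.0372,1],[0,0,0,0,0,-0.0372,1],[0,0,0,0,0,-0.0372,1],[0,0,0,0,0,-0.0372,1],[0,0,0,0,0,-0.0372,1],[0,0,0,0,0,-0.0372,1],[0,0,0,0,0,0,1],[0,0,0,0,0,0,1],[0,0,0,0,0,0,1]]]'
cat > bank.py <<'E'
from go import *
import sys
st(); p=snap('wrist',sys.argv[1])
print(rec(p,'bank'),rec(p,'mat'),rec(p,'peg0'))
for n,z in (('bank',.09),('mat',.004)):
  for c,m in mask(p,n)[:2]:
    W=np.array([onplane(p,u,v,z)[:2] for v,u in np.argwhere(m)],np.float32)
    r=cv2.minAreaRect(W); print(n,c,np.round(r[0],4),np.round(r[1],3),round(r[2],1))
go([0.447,-0.320,0.15],77.3)
E
python3 bank.py w3.png
```

```text
t: 11.1
tcp_pos: [0.4574, -0.0744, 0.2747]
eef_rot: [0.726, 0.688, -0.0, -0.001]
contact_force: [0.7, -0.4, -0.7]
finger_gap: 1.0
grip_force: 0.0
t: 11.93
tcp_pos: [0.4463, -0.2505, 0.2715]
eef_rot: [0.495, 0.869, 0.0, -0.001]
contact_force: [-0.9, 0.4, -1.2]
finger_gap: 1.0
grip_force: 0.0
t: 12.77
tcp_pos: [0.4464, -0.2504, 0.2721]
eef_rot: [0.113, 0.994, 0.0, -0.0]
contact_force: [0.4, -0.2, 0.3]
finger_gap: 1.0
grip_force: 0.0
t 12.8 tcp [ 0.4464 -0.2504  0.2721] F [ 0.4 -0.2  0.3] gap 1.0 grip 0.0
toolx [-0.975  0.224  0.001] tooly [0.224 0.975 0.   ] z [-0.001  0.    -1.   ]
[(0.78, [0.445, -0.316, 0.093], [215.0, 202.0]), (0.26, [0.469, 0.018, 0.021], [515.0, 141.0])] [(0.59, [0.429, -0.286, 0.0], [249.0, 163.0])] []
bank 0.78 [ 0.4441 -0.3144] [0.065 0.09 ] 77.6
bank 0.28 [ 0.4553 -0.0292] [0.088 0.1  ] 88.2
mat 0.58 [ 0.4501 -0.3138] [0.12  0.121] 80.6
at [ 0.4465 -0.2505  0.2725] shift total [-0.0793 -0.3384  0.6127] -> 4 x [-0.0198 -0.0846  0.1532] ; turn total [-0.0001 -0.     -0.0004] -> 1 x [-0.0001 -0.     -0.0004] joint6 -2.09
```

View pics/w3.png

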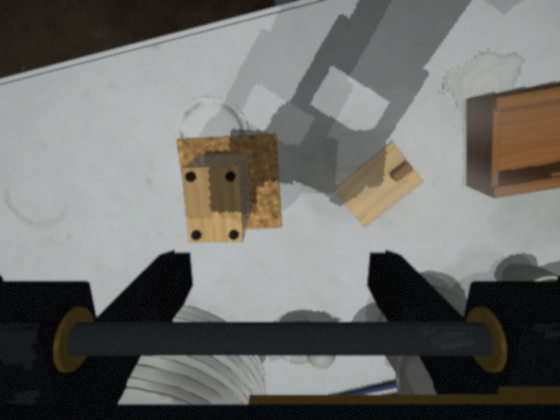

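```bash
python3 - <<'E'
from go import *
p=snap('wrist')
P=np.array([onplane(p,u,v,.092) for u,v in ((190,176),(230,176),(196,235),(234,235))]);print(P.round(4),P.mean(0).round(4))
go([P.mean(0)[0],P.mean(0)[1],0.15],77.3)
E
```

```text
[[ 0.4155 -0.3323  0.092 ]
 [ 0.4239 -0.295   0.092 ]
 [ 0.4751 -0.3448  0.092 ]
 [ 0.4836 -0.3072  0.092 ]] [ 0.4495 -0.3198  0.092 ]
at [ 0.4465 -0.2504  0.2725] shift total [-0.0913 -0.3349  0.6129] -> 4 x [-0.0228 -0.0837  0.1532] ; turn total [-0.0001  0.     -0.0003] -> 1 x [-0.0001  0.     -0.0003] joint6 -2.09
```

```bash
python3 -m pendant '[[[-0.0228,-0.0837,0.1,0,0,0,1],[-0.0228,-0.0837,0.17,0,0,0,1],[-0.0228,-0.0837,0.17,0,0,0,1],[-0.0228,-0.0837,0.17,0,0,0,1],[0,0,0.1,0,0,0,1],[0,0,0.1,0,0,0,1],[0,0,0.1,0,0,0,1],[0,0,0.1,0,0,0,1],[0,0,0.01,0,0,0,1],[0,0,0,0,0,0,1]]]' 40
python3 -m pendant '[[[0,0,0,0,0,0,0.8],[0,0,0,0,0,0,0.7],[0,0,0,0,0,0,0.5],[0,0,0,0,0,0,0.5],[0,0,0,0,0,0,0.5],[0,0,0,0,0,0,0.5]]]' 40
python3 -c "
from go import *
st()
B=R.from_euler('z',-3,degrees=True)
t=np.array([0.4685,0.0464,0])
go([t[0],t[1],0.22],87)"
```

```text
t: 13.95
tcp_pos: [0.4494, -0.3197, 0.068]
eef_rot: [0.111, 0.994, 0.0, -0.001]
contact_force: [0.3, 0.3, 0.4]
finger_gap: 1.002
grip_force: 0.0
t: 14.45
tcp_pos: [0.4497, -0.3198, 0.0691]
eef_rot: [0.111, 0.994, -0.0, 0.0]
contact_force: [0.1, 1.7, 4.8]
finger_gap: 0.628
grip_force: 40.0
t 14.4 tcp [ 0.4497 -0.3198  0.0691] F [0.1 1.7 4.8] gap 0.628 grip 40.0
toolx [-0.975  0.22  -0.001] tooly [ 0.22   0.975 -0.   ] z [ 0.001 -0.001 -1.   ]
at [ 0.4497 -0.3198  0.0691] shift total [ 0.3112  1.8064 -0.7554] -> 11 x [ 0.0283  0.1642 -0.0687] ; turn total [-0.0002  0.0002 -0.054 ] -> 2 x [-0.0001  0.0001 -0.027 ] joint6 -2.18
```

```bash
python3 -m pendant '[[[0,0,-0.05,0,0,0,0.5],[0,0,-0.1,0,0,0,0.5],[0,0,-0.1,0,0,0,0.5],[0,0,-0.1,0,0,0,0.5],[0,0,-0.1,0,0,0,0.5],[0,0,-0.1,0,0,0,0.5],[0,0,-0.1,0,0,0,0.5],[0,0,-0.07,0,0,0,0.5],[0.01,0.06,-0.03,0,0,0,0.5],[0.02,0.11,0,0,0,0,0.5]]]'
python3 -m pendant '[[[0.02,0.11,0,0,0,0,0.5],[0.02,0.12,0,0,0,0,0.5],[0.02,0.12,0,0,0,0,0.5],[0.02,0.12,0,0,0,0,0.5],[0.02,0.12,0,0,0,0,0.5],[0.02,0.12,0,0,0,0,0.5],[0.02,0.12,0,0,0,0,0.5],[0.02,0.12,0,0,0,0,0.5],[0.02,0.12,0,0,0,0,0.5],[0.02,0.12,0,0,0,0,0.5]]]'
python3 -m pendant '[[[0.02,0.12,0,0,0,0,0.5],[0.02,0.12,0,0,0,0,0.5],[0.02,0.11,0,0,0,0,0.5],[0.015,0.08,0,0,0,0,0.5],[0.01,0.05,0,0,0,0,0.5],[0,0,0,0,0,-0.018,0.5],[0,0,0,0,0,-0.018,0.5],[0,0,0,0,0,-0.018,0.5],[0,0,0,0,0,0,0.5],[0,0,0,0,0,0,0.5]]]'
python3 -c "
from go import *
st()
t=np.array([0.4685,0.0464,0])
go([t[0],t[1],0.152],87); print(robot.get_state()['joints'])
p=snap('scene'); q=snap('top')
a=cv2.resize(p['image'][130:290,190:440],(500,320),interpolation=cv2.INTER_CUBIC); b=cv2.resize(q['image'][170:270,215:340],(400,320),interpolation=cv2.INTER_CUBIC)[:,:300]
cv2.imwrite('pics/s4.png',np.hstack([a,b])[:,:,::-1]); print(rec(p,'peg0'),rec(q,'peg0'))"
```

```text
t: 15.28
tcp_pos: [0.4512, -0.286, 0.2198]
eef_rot: [0.112, 0.994, -0.001, 0.001]
contact_force: [0.3, 0.5, -3.6]
finger_gap: 0.634
grip_force: 40.0
t: 16.12
tcp_pos: [0.4636, -0.0423, 0.2182]
eef_rot: [0.111, 0.994, 0.0, -0.001]
contact_force: [0.6, -0.1, -3.0]
finger_gap: 0.628
grip_force: 40.0
t: 16.95
tcp_pos: [0.4687, 0.0531, 0.2183]
eef_rot: [0.027, 1.0, -0.0, -0.0]
contact_force: [0.8, -0.1, -1.8]
finger_gap: 0.632
grip_force: 40.0
t 16.9 tcp [0.4687 0.0531 0.2183] F [ 0.8 -0.1 -1.8] gap 0.632 grip 40.0
toolx [-0.999  0.054  0.001] tooly [ 0.054  0.999 -0.   ] z [-0.001 -0.    -1.   ]
at [0.4687 0.0531 0.2183] shift total [-0.0009 -0.0333  0.3313] -> 2 x [-0.0004 -0.0167  0.1657] ; turn total [-0.0001 -0.0002 -0.0006] -> 1 x [-0.0001 -0.0002 -0.0006] joint6 -1.66
[-1.38737689e-01  2.80968138e-01  1.57263820e+00 -4.40528242e-04
  1.28869886e+00 -1.65516123e+00]
[(0.64, [0.446, -0.317, 0.005], [385.0, 300.0]), (0.49, [0.649, 0.029, 0.039], [317.0, 199.0])] []
```

View pics/s4.png

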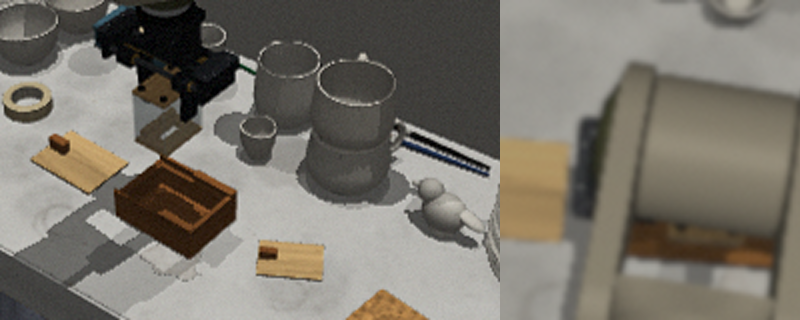

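The bank is held over the open box. The network reports a possible peg on the mat at scene (385,300), so I'll enlarge the mat and the bank.

```bash
python3 -c "
from go import *
p=snap('scene')
a=cv2.resize(p['image'][265:335,345:425],(400,350),interpolation=cv2.INTER_CUBIC); b=cv2.resize(p['image'][160:215,245:305],(382,350),interpolation=cv2.INTER_CUBIC)
cv2.imwrite('pics/s5.png',np.hstack([a,b])[:,:,::-1]); print(rec(p,'peg0'))"
```

```text
[(0.65, [0.448, -0.315, 0.004], [384.0, 299.0]), (0.19, [0.476, 0.238, 0.007], [229.0, 211.0]), (0.18, [0.649, 0.029, 0.04], [317.0, 199.0])]
```

View pics/s5.png

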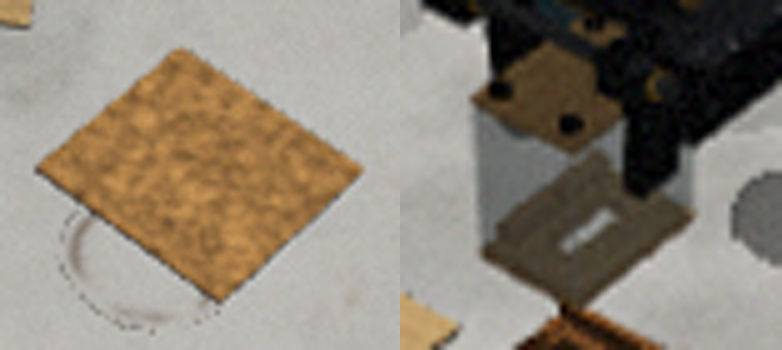

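The mat is bare, so that report was false. Lowering, then rocking about the slot.

```bash
python3 -m pendant '[[[0,-0.016,0.1,0,0,0,0.5],[0,-0.016,0.1,0,0,0,0.5],[0,0,0.1,0,0,0,0.5],[0,0,0.03,0,0,0,0.5],[0,0,0,0,0,0,0.5],[0,0.037,0.0022,0.038,0,0,0.5],[0,0.037,0.0022,0.038,0,0,0.5],[0,0.037,0.0022,0.038,0,0,0.5],[0,0.037,0.0022,0.038,0,0,0.5],[0,0.037,0.0022,0.038,0,0,0.5]]]'
python3 -m pendant '[[[0,0,0,0,0,0,0.5],[0,0,0,0,0,0,0.5],[0,0,0,0,0,0,0.5],[0,0,0,0,0,0,0.5]]]'
python3 -c "
from go import *
st()"
python3 -m pendant '[[[0,-0.037,0.0022,-0.038,0,0,0.5],[0,-0.037,0.0022,-0.038,0,0,0.5],[0,-0.037,0.0022,-0.038,0,0,0.5],[0,-0.037,0.0022,-0.038,0,0,0.5],[0,-0.037,0.0022,-0.038,0,0,0.5],[0,-0.037,0.0022,-0.038,0,0,0.5],[0,-0.037,0.0022,-0.038,0,0,0.5],[0,-0.037,0.0022,-0.038,0,0,0.5],[0,-0.037,0.0022,-0.038,0,0,0.5],[0,-0.037,0.0022,-0.038,0,0,0.5]]]'
python3 -m pendant '[[[0,0,0,0,0,0,0.5],[0,0,0,0,0,0,0.5],[0,0,0,0,0,0,0.5],[0,0,0,0,0,0,0.5]]]'
python3 -c "
from go import *
st(); p=snap('scene')
a=cv2.resize(p['image'][170:270,220:340],(720,600),interpolation=cv2.INTER_CUBIC)
cv2.imwrite('pics/s6.png',a[:,:,::-1]); print(rec(p,'peg0'))"
```

```text
t: 18.08
tcp_pos: [0.4718, 0.0824, 0.1438]
eef_rot: [0.026, 0.955, -0.297, -0.005]
contact_force: [0.2, -0.6, -2.6]
finger_gap: 0.629
grip_force: 40.0
t: 18.42
tcp_pos: [0.471, 0.0807, 0.1427]
eef_rot: [0.026, 0.956, -0.293, -0.007]
contact_force: [0.0, 1.1, -3.5]
finger_gap: 0.632
grip_force: 40.0
t 18.4 tcp [0.471  0.0807 0.1427] F [ 0.   1.1 -3.5] gap 0.632 grip 40.0
toolx [-0.999  0.054 -0.002] tooly [ 0.046  0.827 -0.56 ] z [-0.029 -0.56  -0.828]
t: 19.25
tcp_pos: [0.4676, 0.0096, 0.1434]
eef_rot: [0.026, 0.955, 0.296, 0.011]
contact_force: [0.4, 0.4, -3.2]
finger_gap: 0.629
grip_force: 40.0
t: 19.58
tcp_pos: [0.467, 0.0123, 0.1425]
eef_rot: [0.024, 0.956, 0.293, 0.008]
contact_force: [-0.4, 0.4, -2.8]
finger_gap: 0.629
grip_force: 40.0
t 19.6 tcp [0.467  0.0123 0.1425] F [-0.4  0.4 -2.8] gap 0.629 grip 40.0
toolx [-0.999  0.051 -0.002] tooly [0.042 0.828 0.56 ] z [ 0.03   0.559 -0.829]
[]
```

View pics/s6.png

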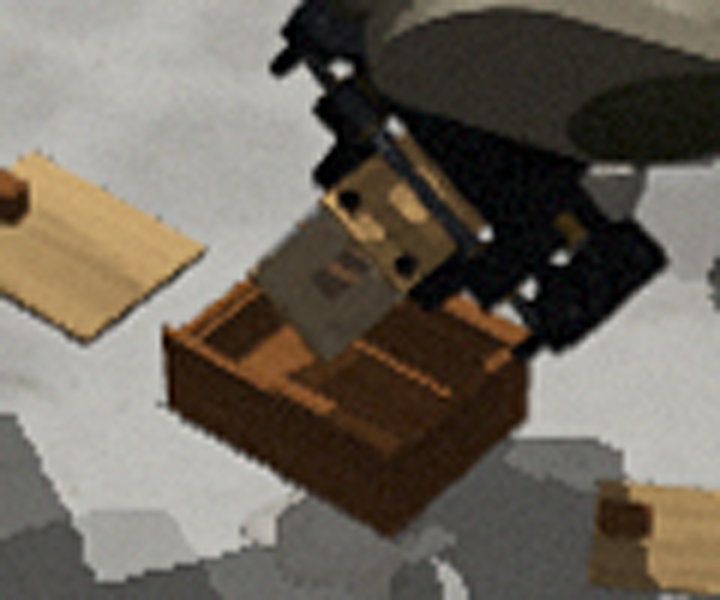

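```bash
cat > /dev/null; 
python3 -m pendant '[[[0,0.037,0.0022,0.038,0,0,0.5],[0,0.037,0.0022,0.038,0,0,0.5],[0,0.037,0.0022,0.038,0,0,0.5],[0,0.037,0.0022,0.038,0,0,0.5],[0,0.037,0.0022,0.038,0,0,0.5],[0,0.037,0.0022,0.038,0,0,0.5],[0,0.037,0.0022,0.038,0,0,0.5],[0,0.037,0.0022,0.038,0,0,0.5],[0,0.037,0.0022,0.038,0,0,0.5],[0,0.037,0.0022,0.038,0,0,0.5]]]' >/dev/null
python3 -m pendant '[[[0,0,0,0,0,0,0.5],[0,0,0,0,0,0,0.5],[0,0,0,0,0,0,0.5],[0,0,0,0,0,0,0.5]]]' > /dev/null
python3 -m pendant '[[[0,-0.037,0.0022,-0.038,0,0,0.5],[0,-0.037,0.0022,-0.038,0,0,0.5],[0,-0.037,0.0022,-0.038,0,0,0.5],[0,-0.037,0.0022,-0.038,0,0,0.5],[0,-0.037,0.0022,-0.038,0,0,0.5],[0,-0.037,0.0022,-0.038,0,0,0.5],[0,-0.037,0.0022,-0.038,0,0,0.5],[0,-0.037,0.0022,-0.038,0,0,0.5],[0,-0.037,0.0022,-0.038,0,0,0.5],[0,-0.037,0.0022,-0.038,0,0,0.5]]]' >/dev/null
python3 -m pendant '[[[0,0,0,0,0,0,0.5],[0,0,0,0,0,0,0.5],[0,0,0,0,0,0,0.5],[0,0,0,0,0,0,0.5]]]' > /dev/null
python3 -m pendant '[[[0,0.037,0.0022,0.038,0,0,0.5],[0,0.037,0.0022,0.038,0,0,0.5],[0,0.037,0.0022,0.038,0,0,0.5],[0,0.037,0.0022,0.038,0,0,0.5],[0,0.037,0.0022,0.038,0,0,0.5],[0,0.037,0.0022,0.038,0,0,0.5],[0,0.037,0.0022,0.038,0,0,0.5],[0,0.037,0.0022,0.038,0,0,0.5],[0,0.037,0.0022,0.038,0,0,0.5],[0,0.037,0.0022,0.038,0,0,0.5]]]' >/dev/null
python3 -m pendant '[[[0,0,0,0,0,0,0.5],[0,0,0,0,0,0,0.5],[0,0,0,0,0,0,0.5],[0,0,0,0,0,0,0.5]]]' > /dev/null
python3 -m pendant '[[[0,-0.037,0.0022,-0.038,0,0,0.5],[0,-0.037,0.0022,-0.038,0,0,0.5],[0,-0.037,0.0022,-0.038,0,0,0.5],[0,-0.037,0.0022,-0.038,0,0,0.5],[0,-0.037,0.0022,-0.038,0,0,0.5]]]'
cat > chk.py <<'E'
from go import *
import sys
st(); go([0.4685,0.0464,0.152],87)
m=[]
for i in range(3):
    p=snap('scene'); print([x for x in rec(p,'peg0') if x[0]>.2])
for d in robot.silhouettes(p,'peg0'):
    v=np.argwhere(d['pixels']); print(round(d['conf'],2),len(v),v.mean(0)[::-1].round(1) if len(v) else '')
if len(sys.argv)>1:
    u0,u1,v0,v1=map(int,sys.argv[2:6]); k=min(800/(u1-u0),600/(v1-v0))
    cv2.imwrite('pics/'+sys.argv[1],cv2.resize(p['image'][v0:v1,u0:u1],None,fx=k,fy=k,interpolation=cv2.INTER_CUBIC)[:,:,::-1])
E
python3 chk.py
```

```text
t: 23.6
tcp_pos: [0.4693, 0.0455, 0.1545]
eef_rot: [0.027, 1.0, 0.003, 0.003]
contact_force: [-0.3, -0.1, -4.0]
finger_gap: 0.635
grip_force: 40.0
t 23.6 tcp [0.4693 0.0455 0.1545] F [-0.3 -0.1 -4. ] gap 0.635 grip 40.0
toolx [-0.999  0.054 -0.006] tooly [0.054 0.999 0.005] z [ 0.006  0.005 -1.   ]
at [0.4693 0.0455 0.1545] shift total [0.0045 0.0043 0.0123] -> 1 x [0.0045 0.0043 0.0123] ; turn total [ 0.0017  0.0019 -0.0004] -> 1 x [ 0.0017  0.0019 -0.0004] joint6 -1.68
[]
[]
[]
```

```bash
python3 -m pendant '[[[0,0,-0.15,0,0,0,0.5],[0,0,-0.15,0,0,0,0.5],[0,0,-0.15,0,0,0,0.5],[0,0,-0.15,0,0,0,0.5],[0,0,0,0,0,0,0.5],[0,0,0,0,0,0,0.5]]]'; python3 chk.py s7.png 225 325 130 270
```

```text
t: 24.45
tcp_pos: [0.4689, 0.0476, 0.2732]
eef_rot: [0.025, 1.0, -0.001, 0.001]
contact_force: [0.7, 0.3, -3.4]
finger_gap: 0.633
grip_force: 40.0
t 24.4 tcp [0.4689 0.0476 0.2732] F [ 0.7  0.3 -3.4] gap 0.633 grip 40.0
toolx [-0.999  0.051 -0.002] tooly [ 0.051  0.999 -0.002] z [ 0.002 -0.002 -1.   ]
at [0.4689 0.0476 0.2732] shift total [ 0.0033 -0.0049  0.606 ] -> 4 x [ 0.0008 -0.0012  0.1515] ; turn total [-0.0005  0.0007  0.0005] -> 1 x [-0.0005  0.0007  0.0005] joint6 -1.67
[]
[]
[]
```

View pics/s7.png

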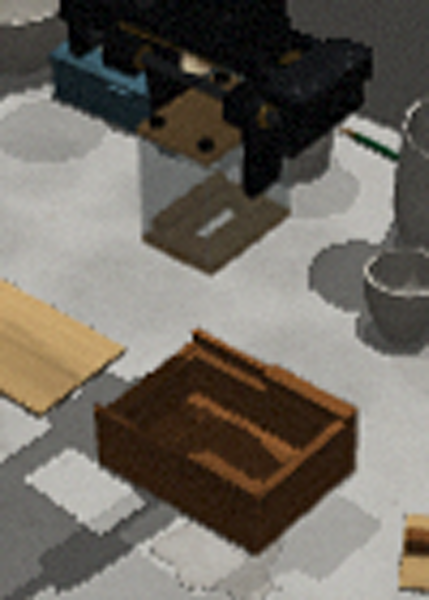

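In this view the bank is raised, its slot shows light, and shadow makes the box contents unclear. I'll move the bank gently aside so the box is lit, then look with boosted contrast.

```bash
python3 -m pendant '[[[0,-0.04,0,0,0,0,0.5],[0,-0.08,0,0,0,0,0.5],[0,-0.12,0,0,0,0,0.5],[0,-0.12,0,0,0,0,0.5],[0,-0.12,0,0,0,0,0.5],[0,-0.12,0,0,0,0,0.5],[0,-0.12,0,0,0,0,0.5],[0,-0.12,0,0,0,0,0.5],[0,-0.12,0,0,0,0,0.5],[0,-0.12,0,0,0,0,0.5]]]'
python3 -m pendant '[[[0,-0.1,0,0,0,0,0.5],[0,-0.06,0,0,0,0,0.5],[0,-0.02,0,0,0,0,0.5],[0,0,0,0,0,0,0.5],[0,0,0,0,0,0,0.5]]]'
cat > mont.py <<'E'
from go import *
import sys
st()
def avg(c):
    ps=[snap(c) for _ in range(4)]; a=np.mean([p['image'] for p in ps],0); return ps[-1],a
def crop(p,a,X,w,h,W,H):
    u,v=pix(p,X).round().astype(int); c=a[max(v-h,0):v+h,u-w:u+w]; c=(np.clip(c/np.percentile(c,97),0,1)**.55*255).astype(np.uint8)
    return cv2.resize(c,(W,H),interpolation=cv2.INTER_CUBIC)
q,qa=avg('top'); p,pa=avg('scene')
s=robot.get_state(); b=np.array(s['tcp_pos'])-[0,0,.03]
for nm,pp in (('top',q),('scene',p)):
    print(nm,rec(pp,'peg0'))
cv2.imwrite('pics/'+sys.argv[1],np.vstack([np.hstack([crop(q,qa,[.4685,.0464,.03],32,24,400,300),crop(p,pa,[.4685,.0464,.03],40,30,400,300)]),np.hstack([crop(p,pa,b,40,30,400,300),crop(q,qa,[.45,.05,0],200,150,400,300)])])[:,:,::-1])
E
python3 mont.py m1.png
```

```text
t: 25.63
tcp_pos: [0.457, -0.1708, 0.2724]
eef_rot: [0.026, 1.0, -0.0, -0.0]
contact_force: [0.2, -0.1, -1.9]
finger_gap: 0.637
grip_force: 40.0
t: 26.05
tcp_pos: [0.4555, -0.2044, 0.2726]
eef_rot: [0.026, 1.0, 0.0, -0.0]
contact_force: [0.1, 0.7, -2.5]
finger_gap: 0.634
grip_force: 40.0
t 26.1 tcp [ 0.4555 -0.2044  0.2726] F [ 0.1  0.7 -2.5] gap 0.634 grip 40.0
toolx [-0.999  0.052  0.   ] tooly [0.052 0.999 0.   ] z [-0.  0. -1.]Traceback (most recent call last):
  File "mont.py", line 12, in <module>
    print(nm,rec(pp,'peg0'))
             ~~~^^^^^^^^^^^
  File "h.py", line 17, in rec
    return [(round(d['conf'],2),(p['T']@np.r_[d['point'],1])[:3].round(3).tolist(),pix(p,(p['T']@np.r_[d['point'],1])[:3]).round().tolist()) for d in robot.recognise(p,n)]
                                                                                                                                                      ~~~~~~~~~~~~~~~^^^^^
ValueError: only the last four pictures can be asked about
```

```bash
sed -i 's/^q,qa=.*/p,pa=avg("scene"); print("scene",rec(p,"peg0")); q,qa=avg("top"); print("top",rec(q,"peg0"))/; /^for nm/,/print(nm/d' mont.py; python3 mont.py m1.png
```

```text
t 26.4 tcp [ 0.4557 -0.2046  0.2727] F [-0.1  0.4 -2.4] gap 0.633 grip 40.0
toolx [-0.999  0.052 -0.   ] tooly [ 0.052  0.999 -0.   ] z [ 0. -0. -1.]
scene []
top []
```

View pics/m1.png

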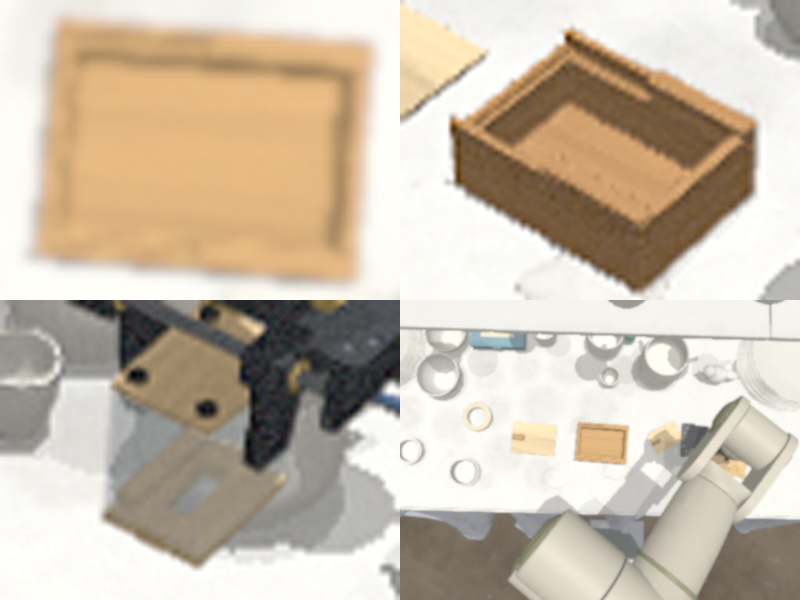

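Box floor looks bare and the bank's plate shows no obvious pegs. I'll compare the bank before the rocking (saved picture) and now, at strong contrast.

```bash
cat > m2.py <<'E'
from go import *
def en(c,W,H):
    c=c.astype(np.float32); lo,hi=np.percentile(c,2),np.percentile(c,90); c=(np.clip((c-lo)/(hi-lo),0,1)**.7*255).astype(np.uint8)
    return cv2.resize(c,(W,H),interpolation=cv2.INTER_LANCZOS4)
p=[snap('scene') for _ in range(6)]; a=np.mean([x['image'] for x in p],0)
q=[snap('top') for _ in range(6)]; t=np.mean([x['image'] for x in q],0)
p0=cv2.imread('pics/scene0.png')[:,:,::-1]
b=robot.get_state()['tcp_pos']-np.array([0,0,.03]); u,v=pix(p[0],b).astype(int)
u2,v2=pix(q[0],[.4685,.0464,.02]).astype(int)
np.save('box_empty.npy',t[v2-25:v2+25,u2-30:u2+30])
cv2.imwrite('pics/m2.png',np.vstack([np.hstack([en(p0[262:310,358:422],400,300),en(a[v-14:v+34,u-32:u+32],400,300)]),np.hstack([en(t[v2-18:v2+18,u2-24:u2+24],400,300),en(a[180:330,220:420],400,300)])])[:,:,::-1])
E
python3 m2.py
```

```text
(no output)
```

View pics/m2.png

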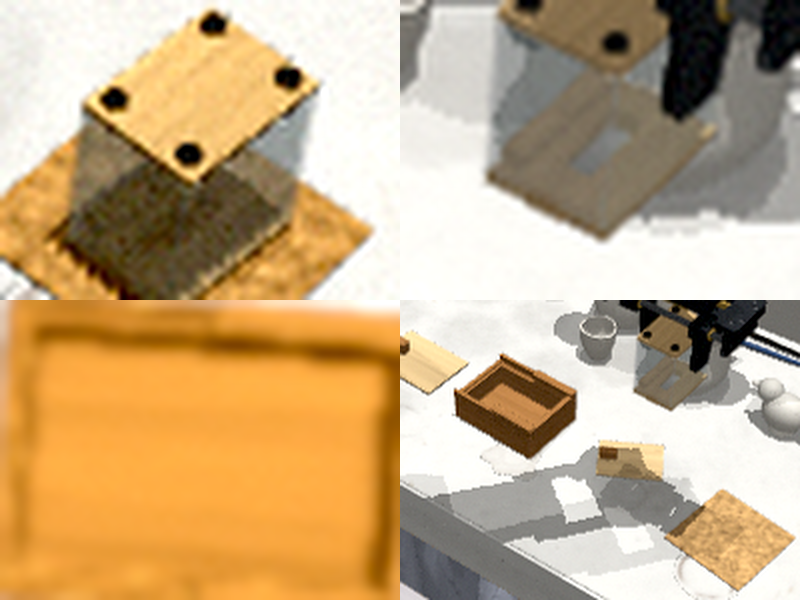

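In the upper-right panel the bank's far (+y) wall shows a brown strip at about (525,135), which may be pegs lying end to end. The box floor is bare. Fast rocking probably makes pegs skip the slot, so I'll go back over the box and rock slowly.

```bash
python3 -c "
from go import *
go([0.4685,0.0464,0.27],87)"
python3 -m pendant '[[[0,0.05,0,0,0,0,0.5],[0,0.1,0,0,0,0,0.5],[0,0.15,0,0,0,0,0.5],[0,0.15,0,0,0,0,0.5],[0,0.15,0,0,0,0,0.5],[0,0.15,0,0,0,0,0.5],[0,0.15,0,0,0,0,0.5],[0,0.15,0,0,0,0,0.5],[0,0.13,0,0,0,0,0.5],[0,0.08,0,0,0,0,0.5]]]' >/dev/null
python3 -m pendant '[[[0,0,0.1,0,0,0,0.5],[0,0,0.15,0,0,0,0.5],[0,0,0.15,0,0,0,0.5],[0,0,0.15,0,0,0,0.5],[0,0,0.05,0,0,0,0.5],[0,0,0,0,0,0,0.5],[0,0,0,0,0,0,0.5]]]'
python3 -c "
from go import *
go([0.4685,0.0464,0.152],87)"
```

```text
at [ 0.4556 -0.205   0.2726] shift total [0.0016 1.2586 0.0128] -> 7 x [0.0002 0.1798 0.0018] ; turn total [-0.0001  0.     -0.    ] -> 1 x [-0.0001  0.     -0.    ] joint6 -2.18
t: 28.97
tcp_pos: [0.4688, 0.047, 0.1528]
eef_rot: [0.026, 1.0, -0.0, -0.0]
contact_force: [-0.2, 0.3, -1.6]
finger_gap: 0.633
grip_force: 40.0
at [0.4688 0.047  0.1528] shift total [ 0.0015 -0.003   0.0041] -> 1 x [ 0.0015 -0.003   0.0041] ; turn total [-0.0001 -0.0001  0.    ] -> 1 x [-0.0001 -0.0001  0.    ] joint6 -1.67
```

```bash
cat > boxdiff.py <<'E'
from go import *
# pixel difference of the box/bank region vs reference: pegs seen by network
p=snap('scene'); print('peg',[x for x in rec(p,'peg0') if x[0]>.15],'silh',[(round(c,2),int(m.sum()),np.argwhere(m).mean(0)[::-1].round().tolist()) for c,m in mask(p,'peg0') if m.any()])
f=[]
for i in range(4): robot.grab_frame('scene'); f.append(robot.get_state()['contact_force'][2])
print('Fz',np.mean(f).round(2))
E
python3 -m pendant '[[[0,-0.0092,0,-0.009,0,0,0.5],[0,-0.0092,0,-0.009,0,0,0.5],[0,-0.0092,0,-0.009,0,0,0.5],[0,-0.0092,0,-0.009,0,0,0.5],[0,-0.0092,0,-0.009,0,0,0.5],[0,-0.0092,0,-0.009,0,0,0.5],[0,-0.0092,0,-0.009,0,0,0.5],[0,-0.0092,0,-0.009,0,0,0.5],[0,-0.0092,0,-0.009,0,0,0.5],[0,-0.0092,0,-0.009,0,0,0.5]]]' >/dev/null
python3 boxdiff.py
python3 -m pendant '[[[0,-0.0092,0,-0.009,0,0,0.5],[0,-0.0092,0,-0.009,0,0,0.5],[0,-0.0092,0,-0.009,0,0,0.5],[0,-0.0092,0,-0.009,0,0,0.5],[0,-0.0092,0,-0.009,0,0,0.5],[0,0,0,0,0,0,0.5],[0,0,0,0,0,0,0.5],[0,0,0,0,0,0,0.5],[0,0,0,0,0,0,0.5],[0,0,0,0,0,0,0.5]]]' 
python3 boxdiff.py
python3 -m pendant '[[[0,-0.0092,0,-0.009,0,0,0.5],[0,-0.0092,0,-0.009,0,0,0.5],[0,-0.0092,0,-0.009,0,0,0.5],[0,-0.0092,0,-0.009,0,0,0.5],[0,-0.0092,0,-0.009,0,0,0.5],[0,-0.0092,0,-0.009,0,0,0.5],[0,0,0,0,0,0,0.5],[0,0,0,0,0,0,0.5],[0,0,0,0,0,0,0.5],[0,0,0,0,0,0,0.5]]]' 
python3 boxdiff.py
```

```text
peg [] silh []
Fz -3.11
t: 30.98
tcp_pos: [0.4674, 0.0201, 0.1473]
eef_rot: [0.025, 0.977, 0.21, 0.006]
contact_force: [0.3, -0.7, -2.3]
finger_gap: 0.63
grip_force: 40.0
peg [(0.72, [0.459, 0.022, 0.025], [282.0, 238.0])] silh []
Fz -2.93
t: 32.17
tcp_pos: [0.4669, 0.0103, 0.1421]
eef_rot: [0.025, 0.956, 0.292, 0.008]
contact_force: [0.1, 0.1, -2.1]
finger_gap: 0.63
grip_force: 40.0
peg [] silh []
Fz -2.51
```

A peg is now seen in the box at (282,238), so slow rocking works. Continuing.

```bash
for k in 1 2; do
python3 -m pendant '[[[0,0.037,0.0022,0.038,0,0,0.5],[0,0.037,0.0022,0.038,0,0,0.5],[0,0.037,0.0022,0.038,0,0,0.5],[0,0.037,0.0022,0.038,0,0,0.5],[0,0.037,0.0022,0.037,0,0,0.5],[0,0.0092,0,0.009,0,0,0.5],[0,0.0092,0,0.009,0,0,0.5],[0,0.0092,0,0.009,0,0,0.5],[0,0.0092,0,0.009,0,0,0.5],[0,0.0092,0,0.009,0,0,0.5]]]' >/dev/null
python3 -m pendant '[[[0,0.0092,0,0.009,0,0,0.5],[0,0.0092,0,0.009,0,0,0.5],[0,0.0092,0,0.009,0,0,0.5],[0,0.0092,0,0.009,0,0,0.5],[0,0.0092,0,0.009,0,0,0.5],[0,0,0,0,0,0,0.5],[0,0,0,0,0,0,0.5],[0,0.0092,0,0.009,0,0,0.5],[0,0.0092,0,0.009,0,0,0.5],[0,0.0092,0,0.009,0,0,0.5]]]' >/dev/null
python3 -m pendant '[[[0,0.0092,0,0.009,0,0,0.5],[0,0.0092,0,0.009,0,0,0.5],[0,0,0,0,0,0,0.5],[0,0,0,0,0,0,0.5],[0,0.0092,0,0.009,0,0,0.5],[0,0.0092,0,0.009,0,0,0.5],[0,0.0092,0,0.009,0,0,0.5],[0,0.0092,0,0.009,0,0,0.5],[0,0.0092,0,0.009,0,0,0.5],[0,0.0092,0,0.009,0,0,0.5]]]' 
python3 boxdiff.py
python3 -m pendant '[[[0,-0.037,0.0022,-0.038,0,0,0.5],[0,-0.037,0.0022,-0.038,0,0,0.5],[0,-0.037,0.0022,-0.038,0,0,0.5],[0,-0.037,0.0022,-0.038,0,0,0.5],[0,-0.037,0.0022,-0.037,0,0,0.5],[0,-0.0092,0,-0.009,0,0,0.5],[0,-0.0092,0,-0.009,0,0,0.5],[0,-0.0092,0,-0.009,0,0,0.5],[0,-0.0092,0,-0.009,0,0,0.5],[0,-0.0092,0,-0.009,0,0,0.5]]]' >/dev/null
python3 -m pendant '[[[0,-0.0092,0,-0.009,0,0,0.5],[0,-0.0092,0,-0.009,0,0,0.5],[0,-0.0092,0,-0.009,0,0,0.5],[0,-0.0092,0,-0.009,0,0,0.5],[0,-0.0092,0,-0.009,0,0,0.5],[0,0,0,0,0,0,0.5],[0,0,0,0,0,0,0.5],[0,-0.0092,0,-0.009,0,0,0.5],[0,-0.0092,0,-0.009,0,0,0.5],[0,-0.0092,0,-0.009,0,0,0.5]]]' >/dev/null
python3 -m pendant '[[[0,-0.0092,0,-0.009,0,0,0.5],[0,-0.0092,0,-0.009,0,0,0.5],[0,0,0,0,0,0,0.5],[0,0,0,0,0,0,0.5],[0,-0.0092,0,-0.009,0,0,0.5],[0,-0.0092,0,-0.009,0,0,0.5],[0,-0.0092,0,-0.009,0,0,0.5],[0,-0.0092,0,-0.009,0,0,0.5],[0,-0.0092,0,-0.009,0,0,0.5],[0,-0.0092,0,-0.009,0,0,0.5]]]' 
python3 boxdiff.py; done
```

```text
t: 35.02
tcp_pos: [0.4707, 0.0813, 0.1421]
eef_rot: [0.025, 0.956, -0.293, -0.008]
contact_force: [-0.5, 0.3, -2.0]
finger_gap: 0.633
grip_force: 40.0
peg [] silh []
Fz -3.17
t: 37.87
tcp_pos: [0.4669, 0.0098, 0.1419]
eef_rot: [0.025, 0.956, 0.293, 0.008]
contact_force: [-0.1, -0.3, -2.7]
finger_gap: 0.629
grip_force: 40.0
peg [] silh []
Fz -2.57
t: 40.72
tcp_pos: [0.4707, 0.0813, 0.1421]
eef_rot: [0.025, 0.956, -0.293, -0.008]
contact_force: [-1.0, 0.2, -2.3]
finger_gap: 0.628
grip_force: 40.0
peg [] silh []
Fz -2.52
t: 43.57
tcp_pos: [0.4669, 0.0099, 0.1419]
eef_rot: [0.025, 0.956, 0.293, 0.008]
contact_force: [-0.1, 0.9, -2.2]
finger_gap: 0.632
grip_force: 40.0
peg [] silh []
Fz -2.58
```

```bash

python3 -m pendant '[[[0,0.037,0.0022,0.038,0,0,0.5],[0,0.037,0.0022,0.038,0,0,0.5],[0,0.037,0.0022,0.038,0,0,0.5],[0,0.037,0.0022,0.038,0,0,0.5],[0,0.037,0.0022,0.037,0,0,0.5],[0,0,-0.15,0,0,0,0.5],[0,0,-0.15,0,0,0,0.5],[0,0,-0.15,0,0,0,0.5],[0,0,-0.15,0,0,0,0.5],[0,0,0,0,0,0,0.5]]]' >/dev/null
python3 -m pendant '[[[0,-0.05,0,0,0,0,0.5],[0,-0.1,0,0,0,0,0.5],[0,-0.15,0,0,0,0,0.5],[0,-0.15,0,0,0,0,0.5],[0,-0.15,0,0,0,0,0.5],[0,-0.15,0,0,0,0,0.5],[0,-0.15,0,0,0,0,0.5],[0,-0.15,0,0,0,0,0.5],[0,-0.13,0,0,0,0,0.5],[0,-0.08,0,0,0,0,0.5]]]' >/dev/null
python3 -m pendant '[[[0,0,0,0,0,0,0.5],[0,0,0,0,0,0,0.5],[0,0,0,0,0,0,0.5]]]'
cat > look.py <<'E'
from go import *
import sys
S=[];Q=[]
for i in range(4): S.append(snap('scene'))
for n in('peg0','peg1'): print('scene',n,rec(S[-1],n))
print([(c,int(m.sum()),np.argwhere(m).mean(0)[::-1].round().tolist()) for c,m in mask(S[-1],'peg0') if m.any()])
for i in range(4): Q.append(snap('top'))
print('top',rec(Q[-1],'peg0'),[(c,int(m.sum()),np.argwhere(m).mean(0)[::-1].round().tolist()) for c,m in mask(Q[-1],'peg0') if m.any()])
t=np.mean([x['image'] for x in Q],0); np.save(sys.argv[1]+'_t.npy',t); np.save(sys.argv[1]+'_s.npy',np.mean([x['image'] for x in S],0))
u2,v2=pix(Q[0],[.4685,.0464,.02]).astype(int)
d=np.abs(t[v2-25:v2+25,u2-30:u2+30]-np.load('box_empty.npy')).mean(2)
print('diff'); 
for r in d[6:44,6:54]: print(''.join(' .:-=+*#%@'[min(9,int(x/5))] for x in r))
E
python3 look.py l1
```

```text
t: 45.83
tcp_pos: [0.4551, -0.2059, 0.2718]
eef_rot: [0.026, 1.0, 0.001, -0.001]
contact_force: [0.1, 0.1, -2.4]
finger_gap: 0.631
grip_force: 40.0
scene peg0 []
scene peg1 []
[(0.73, 1959, [278.0, 233.0])]
top [] [(0.56, 35, [276.0, 232.0]), (0.43, 15, [284.0, 235.0])]
diff
                                                
                                                
                                                
                                                
                                                
                                                
                                                
                                                
                                                
                                                
                                                
                                                
                                                
                ...                             
               .-=-.                            
               .-++:                            
               .:++-.     .:.                   
               .:=+=:    .:=:.                  
               ..:++:.  ..:=-.                  
                .:=+-.  ..:=-.                  
                 .-+=:. ..:==:                  
                 .:==:....:++:                  
                  .:=:. ..:++:                  
                  ..:.   .:++:.                 
                  ..     .:=+:.                 
                          .-=:.                 
                          .::.                  
                           ..
```

Two pegs are now in the box (top view, near (276,232) and (284,235)). Now a close look at the bank, before and after.

```bash
python3 - <<'E'
from go import *
a=np.load('l1_s.npy'); p=snap('scene'); b=robot.get_state()['tcp_pos']-np.array([0,0,.03]); u,v=pix(p,b).astype(int)
print(u,v)
c=a[v-2:v+34,u-28:u+20]; lo,hi=np.percentile(c,2),np.percentile(c,60); c=(np.clip((c-lo)/(hi-lo),0,1)*255).astype(np.uint8)
old=cv2.imread('pics/m2.png')[:300,400:]
cv2.imwrite('pics/m3.png',np.hstack([cv2.resize(old,(400,300)),cv2.resize(c,(400,300),interpolation=cv2.INTER_LANCZOS4)[:,:,::-1]]))
E
```

```text
356 211
```

View pics/m3.png

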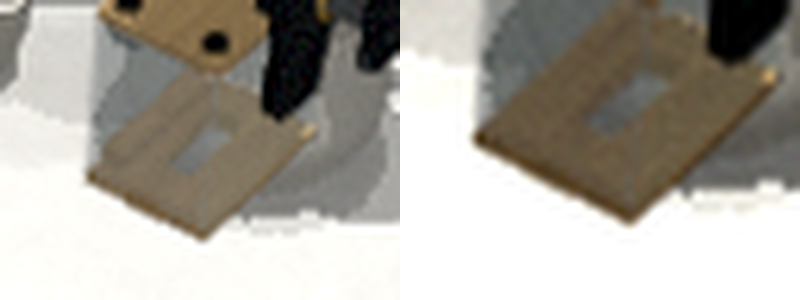

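Before, the left panel shows the raised strip of pegs along the far wall. Now, in the right panel, the plate is bare there. Since the last tilt could have left a peg on the near wall, I'll rock once more, ending with the +y side low, and compare numerically.

```bash

python3 -m pendant '[[[0,0.05,0,0,0,0,0.5],[0,0.1,0,0,0,0,0.5],[0,0.15,0,0,0,0,0.5],[0,0.15,0,0,0,0,0.5],[0,0.15,0,0,0,0,0.5],[0,0.15,0,0,0,0,0.5],[0,0.15,0,0,0,0,0.5],[0,0.15,0,0,0,0,0.5],[0,0.13,0,0,0,0,0.5],[0,0.08,0,0,0,0,0.5]]]' >/dev/null
python3 -m pendant '[[[0,0,0.1,0,0,0,0.5],[0,0,0.15,0,0,0,0.5],[0,0,0.15,0,0,0,0.5],[0,0,0.15,0,0,0,0.5],[0,0,0.05,0,0,0,0.5],[0,0,0,0,0,0,0.5],[0,0,0,0,0,0,0.5]]]'
python3 -m pendant '[[[0,0.0092,0,0.009,0,0,0.5],[0,0.0092,0,0.009,0,0,0.5],[0,0.0092,0,0.009,0,0,0.5],[0,0.0092,0,0.009,0,0,0.5],[0,0.0092,0,0.009,0,0,0.5],[0,0.0092,0,0.009,0,0,0.5],[0,0.0092,0,0.009,0,0,0.5],[0,0.0092,0,0.009,0,0,0.5],[0,0.0092,0,0.009,0,0,0.5],[0,0.0092,0,0.009,0,0,0.5]]]' >/dev/null
python3 -m pendant '[[[0,0,0,0,0,0,0.5],[0,0.0092,0,0.009,0,0,0.5],[0,0.0092,0,0.009,0,0,0.5],[0,0.0092,0,0.009,0,0,0.5],[0,0.0092,0,0.009,0,0,0.5],[0,0.0092,0,0.009,0,0,0.5],[0,0,0,0,0,0,0.5],[0,0.018,0,0.018,0,0,0.5],[0,0.018,0,0.018,0,0,0.5],[0,0.018,0,0.018,0,0,0.5]]]' >/dev/null
python3 -m pendant '[[[0,0,0,0,0,0,0.5],[0,0,0,0,0,0,0.5],[0,0,0,0,0,0,0.5],[0,0,0,0,0,0,0.5],[0,-0.037,0.0022,-0.038,0,0,0.5],[0,-0.037,0.0022,-0.038,0,0,0.5],[0,-0.037,0.0022,-0.038,0,0,0.5],[0,-0.037,0.0022,-0.038,0,0,0.5],[0,-0.037,0.0022,-0.037,0,0,0.5],[0,0,0,0,0,0,0.5]]]'
python3 -m pendant '[[[0,0,-0.15,0,0,0,0.5],[0,0,-0.15,0,0,0,0.5],[0,0,-0.15,0,0,0,0.5],[0,0,-0.15,0,0,0,0.5],[0,-0.05,0,0,0,0,0.5],[0,-0.1,0,0,0,0,0.5],[0,-0.15,0,0,0,0,0.5],[0,-0.15,0,0,0,0,0.5],[0,-0.15,0,0,0,0,0.5],[0,-0.15,0,0,0,0,0.5]]]' >/dev/null
python3 -m pendant '[[[0,-0.15,0,0,0,0,0.5],[0,-0.15,0,0,0,0,0.5],[0,-0.13,0,0,0,0,0.5],[0,-0.08,0,0,0,0,0.5],[0,0,0,0,0,0,0.5],[0,0,0,0,0,0,0.5],[0,0,0,0,0,0,0.5]]]'
python3 look.py l2
python3 - <<'E'
import numpy as np
d=np.abs(np.load('l1_s.npy')-np.load('l2_s.npy')).mean(2)[205:248,322:382]
for r in d: print(''.join(' .:-=+*#%@'[min(9,int(x/5))] for x in r))
E
```

```text
t: 47.95
tcp_pos: [0.4687, 0.0454, 0.1529]
eef_rot: [0.026, 1.0, -0.0, -0.0]
contact_force: [0.4, 0.4, -2.1]
finger_gap: 0.63
grip_force: 40.0
t: 50.45
tcp_pos: [0.4694, 0.0433, 0.154]
eef_rot: [0.029, 1.0, 0.002, 0.002]
contact_force: [0.5, -1.0, -2.6]
finger_gap: 0.629
grip_force: 40.0
t: 51.87
tcp_pos: [0.4554, -0.2043, 0.2726]
eef_rot: [0.026, 1.0, -0.0, -0.001]
contact_force: [-0.5, 0.3, -2.7]
finger_gap: 0.632
grip_force: 40.0
scene peg0 []
scene peg1 []
[]
top [] [(0.45, 320, [415.0, 258.0]), (0.42, 42, [284.0, 234.0])]
diff
                                                
                                                
                                                
                                                
                                                
                                                
                                                
                                                
                                                
                                                
                                                
                       
[... 2525 characters left out ...]
         @                            :.               
               =:                         :..               
               -=--  ..                 ..:                 
                 -+-:                 ...:.                 
                   -+:.   .           ..=.                  
                     =:-.            :.-.                   
                       +-::        ..:-:                    
                        .==::    .. +@=                     
                          .-++-    %@:                      
                             =+=::@@.                       
                               =+@@:                        
                                 *
```

The bank's inside is unchanged apart from edge shift, and no new peg appeared. So two pegs were present and both are in the box. Returning the bank to the mat.

```bash
python3 -c "
from go import *
go([0.450,-0.316,0.15],87); go([0.450,-0.316,0.0695],87)"
```

```text
at [ 0.4556 -0.2051  0.273 ] shift total [-0.0011 -0.5548  0.6154] -> 5 x [-0.0002 -0.111   0.1231] ; turn total [-0.0001  0.     -0.    ] -> 1 x [-0.0001  0.     -0.    ] joint6 -2.18
at [ 0.4556 -0.2051  0.273 ] shift total [-0.0011 -0.5547  1.0179] -> 7 x [-0.0002 -0.0792  0.1454] ; turn total [-0.0001  0.     -0.    ] -> 1 x [-0.0001  0.     -0.    ] joint6 -2.18
```

```bash
python3 -m pendant '[[[0,-0.111,0.05,0,0,0,0.5],[0,-0.111,0.12,0,0,0,0.5],[0,-0.111,0.15,0,0,0,0.5],[0,-0.111,0.15,0,0,0,0.5],[0,-0.111,0.15,0,0,0,0.5],[0,0,0.15,0,0,0,0.5],[0,0,0.12,0,0,0,0.5],[0,0,0.08,0,0,0,0.5],[0,0,0.03,0,0,0,0.5],[0,0,0.012,0,0,0,0.5]]]'
python3 -m pendant '[[[0,0,0.003,0,0,0,0.5],[0,0,0,0,0,0,0.5],[0,0,0,0,0,0,0.5]]]'
```

```text
t: 53.35
tcp_pos: [0.4496, -0.316, 0.0699]
eef_rot: [0.026, 1.0, 0.0, -0.001]
contact_force: [0.4, 0.2, -2.1]
finger_gap: 0.63
grip_force: 40.0
t: 53.6
tcp_pos: [0.4502, -0.3164, 0.0712]
eef_rot: [0.026, 1.0, -0.001, 0.001]
contact_force: [-1.0, 0.1, -2.5]
finger_gap: 0.632
grip_force: 40.0
```

```bash
python3 -m pendant '[[[0,0,0.006,0,0,0,0.5],[0,0,0.004,0,0,0,0.5],[0,0,0,0,0,0,0.5],[0,0,0,0,0,0,0.5]]]'
python3 -m pendant '[[[0,0,0,0,0,0,0.7],[0,0,0,0,0,0,0.85],[0,0,0,0,0,0,1],[0,0,0,0,0,0,1],[0,0,-0.08,0,0,0,1],[0,0,-0.15,0,0,0,1],[0,0,-0.2,0,0,0,1],[0,0,-0.2,0,0,0,1],[0,0,-0.2,0,0,0,1],[0,0,-0.2,0,0,0,1]]]'
python3 -c "
from go import *
go([0.47,0.15,0.28],-3)"
```

```text
t: 53.93
tcp_pos: [0.4501, -0.3163, 0.0691]
eef_rot: [0.026, 1.0, -0.001, 0.001]
contact_force: [-0.9, 0.6, 5.6]
finger_gap: 0.633
grip_force: 40.0
t: 54.77
tcp_pos: [0.4494, -0.3156, 0.2761]
eef_rot: [0.026, 1.0, -0.0, -0.0]
contact_force: [0.5, -0.3, 0.4]
finger_gap: 0.999
grip_force: 0.0
at [ 0.4494 -0.3156  0.2761] shift total [ 0.0195  2.3303 -0.0201] -> 13 x [ 0.0015  0.1793 -0.0015] ; turn total [-1.e-04  1.e-04  5.e-01] -> 14 x [-0.      0.      0.0357] joint6 -2.35
```

```bash
python3 -m pendant '[[[0,0.175,0,0,0,0,1],[0,0.175,0,0,0,0,1],[0,0.175,0,0,0,0,1],[0,0.175,0,0,0,0,1],[0,0.175,0,0,0,0,1],[0,0.175,0,0,0,0,1],[0,0.175,0,0,0,0,1],[0,0.175,0,0,0,0,0.6],[0,0.175,0,0,0,0,0.45],[0,0.175,0,0,0,0,0.45]]]' >/dev/null
python3 -m pendant '[[[0,0.175,0,0,0,0,0.45],[0,0.175,0,0,0,0,0.45],[0,0.175,0,0,0,0,0.45],[0,0.175,0,0,0,0,0.45],[0,0.175,0,0,0,0,0.45],[0,0.175,0,0,0,0,0.45],[0,0.175,0,0,0,0,0.45]]]'
python3 -m pendant '[[[0,0,0,0,0,0.0357,0.45],[0,0,0,0,0,0.0357,0.45],[0,0,0,0,0,0.0357,0.45],[0,0,0,0,0,0.0357,0.45],[0,0,0,0,0,0.0357,0.45],[0,0,0,0,0,0.0357,0.45],[0,0,0,0,0,0.0357,0.45]]]' >/dev/null
python3 -m pendant '[[[0,0,0,0,0,0.0357,0.45],[0,0,0,0,0,0.0357,0.45],[0,0,0,0,0,0.0357,0.45],[0,0,0,0,0,0.0357,0.45],[0,0,0,0,0,0.0357,0.45],[0,0,0,0,0,0.0357,0.45],[0,0,0,0,0,0.0357,0.45],[0,0,0,0,0,0,0.45],[0,0,0,0,0,0,0.45]]]'
cat > lid.py <<'E'
from go import *
st(); p=snap('wrist','wl.png')
print('block',rec(p,'lid_block')); L=rec(p,'lid'); print(L)
for n,z in (('lid',.006),('peg_box',.055)):
  for c,m in mask(p,n)[:3]:
    W=np.array([onplane(p,u,v,z)[:2] for v,u in np.argwhere(m)],np.float32)
    r=cv2.minAreaRect(W); print(n,c,np.round(r[0],4),np.round(r[1],3),round(r[2],1))
q=snap('top')
for n,z in (('lid',.006),('bank',.092),('mat',.004)):
  for c,m in mask(q,n)[:3]:
    W=np.array([onplane(q,u,v,z)[:2] for v,u in np.argwhere(m)],np.float32)
    r=cv2.minAreaRect(W); print('top',n,c,np.round(r[0],4),np.round(r[1],3),round(r[2],1))
# block blob around the expected place: dark saturated
hsv=cv2.cvtColor(p['image'],cv2.COLOR_RGB2HSV).astype(int)
for c,m in mask(p,'lid')[:3]:
    k=m&(hsv[...,1]>120)&(p['image'][...,0]<np.median(p['image'][m][:,0])-40)
    n,lab,s,cen=cv2.connectedComponentsWithStats(k.astype(np.uint8))
    for i in range(1,n):
        if s[i,4]>60: print('blob',s[i,4],cen[i].round(1),onplane(p,*cen[i],.026).round(4))
E
python3 lid.py
```

```text
t: 56.18
tcp_pos: [0.4807, 0.28, 0.2738]
eef_rot: [0.026, 1.0, -0.0, -0.0]
contact_force: [-0.0, 0.5, 0.6]
finger_gap: 0.447
grip_force: 0.0
t: 57.52
tcp_pos: [0.4809, 0.2782, 0.2738]
eef_rot: [0.724, 0.69, -0.0, 0.0]
contact_force: [-0.6, -0.2, 0.3]
finger_gap: 0.45
grip_force: 0.0
t 57.5 tcp [0.4809 0.2782 0.2738] F [-0.6 -0.2  0.3] gap 0.45 grip 0.0
toolx [ 0.048  0.999 -0.   ] tooly [ 0.999 -0.048 -0.   ] z [-0. -0. -1.]
block [(0.92, [0.477, 0.243, 0.003], [278.0, 197.0])]
[(0.76, [0.481, 0.24, 0.008], [281.0, 200.0])]
lid 0.81 [0.4792 0.2395] [0.123 0.09 ] 87.0
peg_box 0.9 [0.4697 0.064 ] [0.168 0.106] 87.2
top lid 0.78 [ 0.4902 -0.1349] [0.066 0.093] 30.0
top lid 0.74 [ 0.4511 -0.3318] [0.083 0.086] 89.6
top lid 0.66 [0.4775 0.2365] [0.119 0.089] 87.4
top bank 0.7 [ 0.4469 -0.3035] [0.079 0.08 ] 87.1
top mat 0.8 [ 0.4501 -0.3127] [0.12  0.123] 81.3
blob 343 [279.7 169.4] [0.4812 0.2825 0.026 ]
```

The lid is where I left it. Regripping the block.

```bash
python3 -c "
from go import *
go([0.4814,0.2825,0.031],-3.1)"
```

```text
at [0.481  0.2782 0.2739] shift total [2.2000e-02 1.0000e-03 1.2144e+00] -> 7 x [3.100e-03 1.000e-04 1.735e-01] ; turn total [0.     0.0001 0.0008] -> 1 x [0.     0.0001 0.0008] joint6 0.36
```

```bash
python3 -m pendant '[[[0.011,0,0.15,0,0,0.0008,0.45],[0.011,0,0.18,0,0,0,0.45],[0,0,0.18,0,0,0,0.45],[0,0,0.18,0,0,0,0.45],[0,0,0.18,0,0,0,0.45],[0,0,0.15,0,0,0,0.45],[0,0,0.12,0,0,0,0.45],[0,0,0.06,0,0,0,0.45],[0,0,0.014,0,0,0,0.45],[0,0,0,0,0,0,0.45]]]' 30
python3 -m pendant '[[[0,0,0,0,0,0,0.3],[0,0,0,0,0,0,0.2],[0,0,0,0,0,0,0.1],[0,0,0,0,0,0,0],[0,0,0,0,0,0,0],[0,0,0,0,0,0,0]]]' 30
python3 -m pendant '[[[0,0,-0.05,0,0,0,0],[0,0,-0.15,0,0,0,0],[0,0,-0.15,0,0,0,0],[0,0,-0.1,0,0,0,0],[0,0,0,0,0.009,0,0],[0,0,0,0,0.009,0,0],[0,0,0,0,0,0,0],[0,0,0,0,0,0,0],[0,0,0,0,0,0,0]]]'
python3 -c "
from go import *
st(); go([0.4763,0.185,0.086],-3.1,[3.24*.9985,-3.24*.054,0])"
```

```text
t: 58.85
tcp_pos: [0.4811, 0.2825, 0.0306]
eef_rot: [0.726, 0.688, -0.001, -0.0]
contact_force: [-0.0, 0.2, 0.5]
finger_gap: 0.45
grip_force: 0.0
t: 59.35
tcp_pos: [0.4816, 0.2827, 0.0319]
eef_rot: [0.726, 0.688, 0.001, 0.0]
contact_force: [-1.0, -0.1, 6.3]
finger_gap: 0.177
grip_force: 30.0
t: 60.1
tcp_pos: [0.4811, 0.2825, 0.1211]
eef_rot: [0.726, 0.687, 0.02, -0.019]
contact_force: [0.7, -0.0, -0.9]
finger_gap: 0.175
grip_force: 30.0
t 60.1 tcp [0.4811 0.2825 0.1211] F [ 0.7 -0.  -0.9] gap 0.175 grip 30.0
toolx [0.054 0.997 0.055] tooly [ 0.999 -0.054 -0.   ] z [ 0.003  0.055 -0.998]
at [0.4811 0.2825 0.1211] shift total [-0.4971  0.0024  0.1484] -> 3 x [-0.1657  0.0008  0.0495] ; turn total [-0.0001  0.0004 -0.0001] -> 1 x [-0.0001  0.0004 -0.0001] joint6 0.33
```

```bash
python3 -m pendant '[[[-0.1,0,0,0,0,0,0],[-0.15,0,0,0,0,0,0],[-0.15,0,0,0,0,0,0],[-0.12,0,0,0,0,0,0],[-0.06,0,0.05,0,0,0,0],[0,0,0,0,0,0,0],[0,0,0,0,0,0,0],[0,0,0,0,0,0,0]]]'
python3 -c "
from go import *
st(); go([0.4748,0.1636,0.0803],-3.1,[3.24*.9985,-3.24*.054,0])"
```

```text
t: 60.77
tcp_pos: [0.4751, 0.1683, 0.1048]
eef_rot: [0.726, 0.688, 0.02, -0.019]
contact_force: [0.5, -0.1, -0.6]
finger_gap: 0.18
grip_force: 30.0
t 60.8 tcp [0.4751 0.1683 0.1048] F [ 0.5 -0.1 -0.6] gap 0.18 grip 30.0
toolx [0.054 0.997 0.056] tooly [ 0.999 -0.054  0.   ] z [ 0.003  0.056 -0.998]
at [0.4751 0.1683 0.1048] shift total [-0.0302 -0.0004  0.1211] -> 1 x [-0.0302 -0.0004  0.1211] ; turn total [0.     0.0001 0.0001] -> 1 x [0.     0.0001 0.0001] joint6 0.1
```

```bash
python3 -m pendant '[[[-0.015,0,0.04,0,0,0,0],[-0.015,0,0.05,0,0,0,0],[0,0,0.03,0,0,0,0],[0,0,0,0,0,0,0],[0,0,0,0,0,0,0]]]'
python3 -m pendant '[[[-0.04,0,-0.0022,0,0,0,0],[-0.04,0,-0.0022,0,0,0,0],[-0.04,0,-0.0022,0,0,0,0],[0,0,0,0,0,0,0],[0,0,0,0,0,0,0]]]'
python3 -c "
from go import *
st(); go([0.4707,0.0886,0.0798],-3.1,[3.24*.9985,-3.24*.054,0])"
```

```text
t: 61.18
tcp_pos: [0.4746, 0.1632, 0.0801]
eef_rot: [0.726, 0.688, 0.02, -0.02]
contact_force: [-0.8, -0.4, -0.4]
finger_gap: 0.181
grip_force: 30.0
t: 61.6
tcp_pos: [0.4735, 0.1382, 0.0804]
eef_rot: [0.726, 0.687, 0.021, -0.019]
contact_force: [0.5, 0.1, -0.4]
finger_gap: 0.181
grip_force: 30.0
t 61.6 tcp [0.4735 0.1382 0.0804] F [ 0.5  0.1 -0.4] gap 0.181 grip 30.0
toolx [0.056 0.997 0.056] tooly [ 0.998 -0.056  0.   ] z [ 0.003  0.056 -0.998]
at [0.4735 0.1382 0.0804] shift total [-2.48e-01 -2.00e-04 -1.08e-02] -> 2 x [-1.24e-01 -1.00e-04 -5.40e-03] ; turn total [ 0.0001  0.0001 -0.0005] -> 1 x [ 0.0001  0.0001 -0.0005] joint6 0.03
```

```bash
python3 -m pendant '[[[-0.05,0,-0.0024,0,0,0,0],[-0.05,0,-0.0026,0,0,0,0],[-0.05,0,-0.0026,0,0,0,0],[-0.05,0,-0.0026,0,0,0,0],[0,0,0,0,0,0,0],[0,0,0,0,0,0,0]]]'
python3 -m pendant '[[[-0.025,0,-0.0014,0,0,0,0],[-0.02,0,-0.0011,0,0,0,0],[0,0,0,0,0,0,0],[0,0,0,0,0,0,0]]]'
python3 -c "
from go import *
st(); go([0.4707,0.0886,0.0798],-3.1,[3.24*.9985,-3.24*.054,0]); go([0.4713,0.0900,0.0719],-3.1)"
```

```text
t: 62.1
tcp_pos: [0.4713, 0.0982, 0.0801]
eef_rot: [0.726, 0.687, 0.02, -0.019]
contact_force: [-0.6, 0.5, -0.2]
finger_gap: 0.18
grip_force: 30.0
t: 62.43
tcp_pos: [0.4707, 0.0898, 0.08]
eef_rot: [0.726, 0.687, 0.02, -0.019]
contact_force: [0.1, 0.0, -1.2]
finger_gap: 0.179
grip_force: 30.0
t 62.4 tcp [0.4707 0.0898 0.08  ] F [ 0.1  0.  -1.2] gap 0.179 grip 30.0
toolx [0.054 0.997 0.056] tooly [ 0.999 -0.054 -0.   ] z [ 0.003  0.056 -0.998]
at [0.4707 0.0898 0.08  ] shift total [-0.006   0.0002  0.0006] -> 1 x [-0.006   0.0002  0.0006] ; turn total [-0.      0.0001 -0.0001] -> 1 x [-0.      0.0001 -0.0001] joint6 -0.08
at [0.4707 0.0898 0.08  ] shift total [-0.0011  0.0028  0.0405] -> 1 x [-0.0011  0.0028  0.0405] ; turn total [-0.     -0.0179 -0.0001] -> 1 x [-0.     -0.0179 -0.0001] joint6 -0.08
```

```bash
python3 -m pendant '[[[-0.004,0,0.008,0,-0.0045,0,0],[-0.002,0,0.008,0,-0.0045,0,0],[0,0,0.009,0,-0.0045,0,0],[0,0,0.009,0,-0.0044,0,0],[0,0,0.006,0,0,0,0],[0,0,0,0,0,0,0],[0,0,0,0,0,0,0]]]'
python3 -c "
from go import *
st()"
```

```text
t: 63.02
tcp_pos: [0.4707, 0.0891, 0.0719]
eef_rot: [0.726, 0.688, 0.0, -0.0]
contact_force: [0.2, 1.0, 0.4]
finger_gap: 0.179
grip_force: 30.0
t 63.0 tcp [0.4707 0.0891 0.0719] F [0.2 1.  0.4] gap 0.179 grip 30.0
toolx [0.054 0.999 0.   ] tooly [ 0.999 -0.054  0.   ] z [ 0.  0. -1.]
```

```bash
python3 -m pendant '[[[0,0,0.004,0,0,0,0],[0,0,0,0,0,0,0],[0,0,0,0,0,0,0],[0,0,0,0,0,0,0.2],[0,0,0,0,0,0,0.45],[0,0,0,0,0,0,0.45],[0,0,0,0,0,0,0.45]]]'
python3 -m pendant '[[[0,0,-0.08,0,0,0,0.45],[0,0,-0.15,0,0,0,0.45],[0,0,-0.2,0,0,0,0.45],[0,0,-0.2,0,0,0,0.45],[0,0,-0.2,0,0,0,0.45],[0,0,-0.2,0,0,0,0.45],[0,0,-0.05,0,0,0,0.45],[0,0,0,0,0,0,0.45],[0,0,0,0,0,0,0.45]]]'
python3 - <<'E'
from go import *
st(); p=snap('wrist'); q=snap('scene')
def pr(p,l,n,z):
  for c,m in mask(p,n)[:3]:
    W=np.array([onplane(p,u,v,z)[:2] for v,u in np.argwhere(m)],np.float32)
    r=cv2.minAreaRect(W); print(l,n,c,np.round(r[0],4),np.round(r[1],3),round(r[2],1))
pr(p,'wrist','lid',.046);pr(p,'wrist','peg_box',.055);print(rec(p,'lid_block'),rec(q,'bank'),rec(q,'mat'))
u,v=pix(q,[.4685,.0464,.05]).astype(int); u2,v2=pix(q,[.45,-.316,.045]).astype(int); w,h=pix(p,[.47,.06,.05]).astype(int)
print(w,h)
f=lambda a,x,y,s,t:cv2.resize(a[max(y-t,0):y+t,max(x-s,0):x+s],(400,300),interpolation=cv2.INTER_CUBIC)
t=snap('top'); pr(t,'top','bank',.092);u3,v3=pix(t,[.45,-.1,.05]).astype(int)
cv2.imwrite('pics/fin.png',np.vstack([np.hstack([f(q['image'],u,v,40,30),f(q['image'],u2,v2,40,30)]),np.hstack([f(p['image'],w,h,80,60),f(t['image'],u3,v3,140,105)])])[:,:,::-1])
E
```

```text
t: 63.6
tcp_pos: [0.4707, 0.0888, 0.071]
eef_rot: [0.726, 0.688, -0.0, -0.0]
contact_force: [1.1, -0.5, 0.1]
finger_gap: 0.401
grip_force: 0.0
t: 64.35
tcp_pos: [0.4704, 0.0889, 0.2865]
eef_rot: [0.726, 0.688, -0.0, -0.0]
contact_force: [-0.6, -1.0, -1.2]
finger_gap: 0.456
grip_force: 0.0
t 64.3 tcp [0.4704 0.0889 0.2865] F [-0.6 -1.  -1.2] gap 0.456 grip 0.0
toolx [0.054 0.999 0.   ] tooly [ 0.999 -0.054 -0.   ] z [-0.  0. -1.]
wrist lid 0.93 [ 0.4862 -0.0961] [0.058 0.064] 29.3
wrist lid 0.63 [0.4676 0.0459] [0.128 0.09 ] 85.5
wrist peg_box 0.95 [0.4693 0.0484] [0.148 0.106] 86.9
[(0.59, [0.47, 0.05, 0.044], [281.0, 206.0]), (0.59, [0.493, -0.119, 0.003], [303.0, 307.0]), (0.52, [0.452, -0.27, 0.001], [280.0, 389.0])] [(0.21, [0.53, 0.395, 0.024], [203.0, 180.0])] [(0.56, [0.422, -0.345, 0.0], [389.0, 312.0])]
280 199
top bank 0.87 [ 0.4475 -0.3031] [0.08  0.079] 89.2
```

View pics/fin.png

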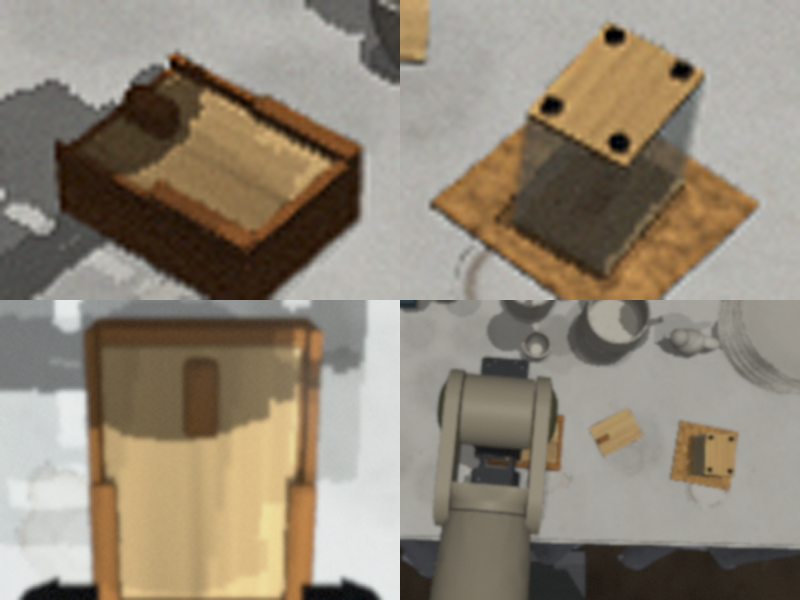

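The final view shows the lid flush behind its lip (lower left), with the lid's middle near the middle of the box. The bank stands upright, slot down and central on the mat (upper right), and nothing touches the gripper. Handing in.

```bash
python3 -c "
from cell import robot
print(robot.close_job())"
```

```text
the job is handed in; nothing more can be done
None
```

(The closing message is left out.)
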